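Mount fondue-fork handle blanks between centres and index the burnishing turret

TASK

Mount every wooden fork-handle blank that is lying on the board between the centres of the steel stand, one to a bay: rest it in the bay's two notched wooden rests and slide that bay's tailstock up until the blank's round spigot ends sit fully home in both cups. Only when all of them are mounted, turn the tool turret by its bar until the grey felt head points at the stand and rests in its detent. A bay left empty must end with its tailstock drawn fully back. Leave the little bowl, the jar and the matchbox near the robot where they are.

Things in the scene. Friction and masses are not known exactly. Their poses are not given: they have to be found in the camera images.
- stand: fixed steel stand, plate 260 (x) by 300 (y) by 12 mm, its centre 35 mm to the -y side of the origin, which is on the board. Three bays along stand y at stand x = -78, 0, +78 mm: a fixed headstock cup at the +y end, a sliding tailstock cup at the -y end, both on an axis 50 mm up; two wooden rests between. Blocks 67 mm high; cups are 14 mm square pockets, 12 mm deep
- bay1 (a point): centre of a fully mounted blank in bay 1, 50 mm above the board; axes as the stand's. Headstock cup mouth 63 mm to its +y. Rests 10 mm thick at y = +20 and -50 mm, floor 22 mm wide, 41 mm above the board, sides sloping out to 62 mm. To clear both cups lower a blank centred 24 mm to the -y side, tailstock fully back; the tailstock then pushes it home
- bay2 (a point): centre of a fully mounted blank in bay 2, 50 mm above the board; axes as the stand's. Headstock cup mouth 63 mm to its +y. Rests 10 mm thick at y = +20 and -50 mm, floor 22 mm wide, 41 mm above the board, sides sloping out to 62 mm. To clear both cups lower a blank centred 24 mm to the -y side, tailstock fully back; the tailstock then pushes it home
- bay3 (a point): centre of a fully mounted blank in bay 3, 50 mm above the board; axes as the stand's. Headstock cup mouth 63 mm to its +y. Rests 10 mm thick at y = +20 and -50 mm, floor 22 mm wide, 41 mm above the board, sides sloping out to 62 mm. To clear both cups lower a blank centred 24 mm to the -y side, tailstock fully back; the tailstock then pushes it home
- tail1 (a joint): tailstock of bay 1, m: 0 = drawn fully back (cup mouth 113 mm to the -y side of the bay's point), grows as it slides to the headstock (stand +y), at most 0.062; about 0.050 with a blank fully home between both cups. Friction about 2.5 N, stays where left; starts anywhere
- tail1_grip (a point): black upright grip on tailstock 1, 22 mm (x) by 14 mm (along the slide), top 111 mm above the board and standing 44 mm above the tailstock block; this point is on its middle line, 13 mm below its top, 30 mm behind (-y of) the cup mouth; axes as the stand's
- tail2 (a joint): tailstock of bay 2, m: 0 = drawn fully back (cup mouth 113 mm to the -y side of the bay's point), grows as it slides to the headstock (stand +y), at most 0.062; about 0.050 with a blank fully home between both cups. Friction about 2.5 N, stays where left; starts anywhere
- tail2_grip (a point): black upright grip on tailstock 2, 22 mm (x) by 14 mm (along the slide), top 111 mm above the board and standing 44 mm above the tailstock block; this point is on its middle line, 13 mm below its top, 30 mm behind (-y of) the cup mouth; axes as the stand's
- tail3 (a joint): tailstock of bay 3, m: 0 = drawn fully back (cup mouth 113 mm to the -y side of the bay's point), grows as it slides to the headstock (stand +y), at most 0.062; about 0.050 with a blank fully home between both cups. Friction about 2.5 N, stays where left; starts anywhere
- tail3_grip (a point): black upright grip on tailstock 3, 22 mm (x) by 14 mm (along the slide), top 111 mm above the board and standing 44 mm above the tailstock block; this point is on its middle line, 13 mm below its top, 30 mm behind (-y of) the cup mouth; axes as the stand's
- turret (a joint): tool turret, rad, about the vertical, positive anticlockwise from above; 0 = felt head pointing at the stand (turret base's +y). Detents (spring ball, about 0.1 N m) every 60 degrees (1.047 rad); stops at -2.8 and +2.8. Starts two detents to the negative side of 0; released between detents it falls into the nearer one
- turret_bar (a point): centre of the black bar grip on top of the turret, on the turning axis, 96 mm above the board; bar 14 mm thick (its own x), 52 mm long (its own y), 40 mm high, top 108 mm above the board; the bar's own +y points along the felt head. Turret body below is 92 mm across with its top 68 mm above the board; at 50 mm height five steel studs reach 66 mm and the grey felt cylinder 78 mm from the axis
- blank1_c (a point): centre of a wooden fork-handle blank: 18 mm square beech rod, 150 mm long over all along its own x, the last 18 mm of each end a 10 mm round spigot with a rounded nose; 40 g; lies on the board (centre 9 mm up). Two or three of the blanks are present; all alike, any blank may go in any bay
- blank2_c (a point): centre of a wooden fork-handle blank: 18 mm square beech rod, 150 mm long over all along its own x, the last 18 mm of each end a 10 mm round spigot with a rounded nose; 40 g; lies on the board (centre 9 mm up). Two or three of the blanks are present; all alike, any blank may go in any bay
- blank3_c (a point): centre of a wooden fork-handle blank: 18 mm square beech rod, 150 mm long over all along its own x, the last 18 mm of each end a 10 mm round spigot with a rounded nose; 40 g; lies on the board (centre 9 mm up). Two or three of the blanks are present; all alike, any blank may go in any bay
- ramekin: small white bowl, 72 mm across, 38 mm high; origin at the centre of its underside; bystander, not to be moved
- pepper: small glass jar, 44 mm across, 65 mm high; origin at the centre of its underside; bystander, not to be moved
- matchbox: cardboard box 60 x 110 x 22 mm; origin at the centre of its underside; bystander, not to be moved
There are look-alikes about, which are no part of the job. Leave any green or pink look-alike of the part that bears blank2_c alone.

How it is judged (in metres and radians):
On the way, in this order (a step that is already met when the one before it is completed fails the run):
1. every blank that is there is mounted between the cups of a bay (((distance between blank1_c and bay1 below 0.008 m and angle between the x axis of blank1_c and the y axis of bay1, either way round below 0.07 rad and value of joint tail1 above 0.044 m) or (distance between blank1_c and bay2 below 0.008 m and angle between the x axis of blank1_c and the y axis of bay2, either way round below 0.07 rad and value of joint tail2 above 0.044 m) or (distance between blank1_c and bay3 below 0.008 m and angle between the x axis of blank1_c and the y axis of bay3, either way round below 0.07 rad and value of joint tail3 above 0.044 m)) and ((distance between blank2_c and bay1 below 0.008 m and angle between the x axis of blank2_c and the y axis of bay1, either way round below 0.07 rad and value of joint tail1 above 0.044 m) or (distance between blank2_c and bay2 below 0.008 m and angle between the x axis of blank2_c and the y axis of bay2, either way round below 0.07 rad and value of joint tail2 above 0.044 m) or (distance between blank2_c and bay3 below 0.008 m and angle between the x axis of blank2_c and the y axis of bay3, either way round below 0.07 rad and value of joint tail3 above 0.044 m)) and ((distance between blank3_c and bay1 below 0.008 m and angle between the x axis of blank3_c and the y axis of bay1, either way round below 0.07 rad and value of joint tail1 above 0.044 m) or (distance between blank3_c and bay2 below 0.008 m and angle between the x axis of blank3_c and the y axis of bay2, either way round below 0.07 rad and value of joint tail2 above 0.044 m) or (distance between blank3_c and bay3 below 0.008 m and angle between the x axis of blank3_c and the y axis of bay3, either way round below 0.07 rad and value of joint tail3 above 0.044 m))), for 0.2 s.
2. then the turret is indexed until its felt head points at the stand (value of joint turret between -0.12 and 0.12 rad), for 0.2 s.
At the end, for the whole second after the job is handed in: Each blank present is centred within 8 mm of a bay's point and within 0.07 rad of its axis, that tailstock beyond 44 mm of travel; the tailstock of a bay without a blank is within 8 mm of fully back; the turret is within 0.12 rad of felt head to stand; blanks at rest (all of step 1 and all of step 2 and ((distance between blank1_c and bay1 below 0.008 m and angle between the x axis of blank1_c and the y axis of bay1, either way round below 0.07 rad and value of joint tail1 above 0.044 m) or (distance between blank2_c and bay1 below 0.008 m and angle between the x axis of blank2_c and the y axis of bay1, either way round below 0.07 rad and value of joint tail1 above 0.044 m) or (distance between blank3_c and bay1 below 0.008 m and angle between the x axis of blank3_c and the y axis of bay1, either way round below 0.07 rad and value of joint tail1 above 0.044 m) or value of joint tail1 below 0.008 m) and ((distance between blank1_c and bay2 below 0.008 m and angle between the x axis of blank1_c and the y axis of bay2, either way round below 0.07 rad and value of joint tail2 above 0.044 m) or (distance between blank2_c and bay2 below 0.008 m and angle between the x axis of blank2_c and the y axis of bay2, either way round below 0.07 rad and value of joint tail2 above 0.044 m) or (distance between blank3_c and bay2 below 0.008 m and angle between the x axis of blank3_c and the y axis of bay2, either way round below 0.07 rad and value of joint tail2 above 0.044 m) or value of joint tail2 below 0.008 m) and ((distance between blank1_c and bay3 below 0.008 m and angle between the x axis of blank1_c and the y axis of bay3, either way round below 0.07 rad and value of joint tail3 above 0.044 m) or (distance between blank2_c and bay3 below 0.008 m and angle between the x axis of blank2_c and the y axis of bay3, either way round below 0.07 rad and value of joint tail3 above 0.044 m) or (distance between blank3_c and bay3 below 0.008 m and angle between the x axis of blank3_c and the y axis of bay3, either way round below 0.07 rad and value of joint tail3 above 0.044 m) or value of joint tail3 below 0.008 m) and linear speed of each of blank1, blank2, blank3 below 0.02 m/s); the robot touches nothing.
It fails at once if the bowl, jar or matchbox is moved more than 3 cm (distance of any of ramekin, pepper, matchbox from where it was at the start of the episode above 0.03 m).
Of blank1, blank2, blank3 only 2 to 3 are there at a start; the rules pass over those that are not, and their reading is None.
At some moment in a run one of blank1, blank2, blank3 may be knocked a few centimetres aside while the robot is not near it.
Once in a run the grip may slacken for a moment while it holds something.
It also fails if it takes over 210 s, if anything falls off the work surface, if the arm or the gripper's body presses on something with over 40 N, if the wrist force passes 120 N, or if a joint passes its speed limit or range.

ROBOT

A 6-joint arm with a two-finger parallel gripper is mounted at the origin on the work surface. World frame = base frame: x ahead of the robot, y to its left, z up, the work surface at z = 0. Lengths are in mm, angles in rad, forces in N, time in s.
With the tool pointing down it reaches from about 275 to 725 mm from the base axis. Payload 5.6 kg.
Tool frame: the origin (TCP) lies on the centre line of the jaws, within the pads' length; the fingertips stand 11 mm ahead of it and the grasp point (between the pads) lies 8 mm behind it; x points along the fingers, y is the direction in which the jaws open and shut, and the axes are right-handed (so a half turn about x gives the same grasp; the last joint's range is limited). The gripper opens to 85 mm and grips with 20 to 120 N. Pads are 22 mm wide; open, the fingers measure 114 mm over their backs; the gripper's body (76 mm by 85 mm) begins 54 mm behind the grasp point. The pads swing forward as they close: fully open they stand 13 mm farther back than shut.
Start: joints at [-0.855, 0.255, 0.108, 0, -1.424, -0.285], TCP at [229.697, -499.732, 242.283] pointing down, gripper open.
Joint ranges: [-2.95, 2.95], [-1.21, 1.97], [-1.09, 1.5], [-2.87, 1.71], [-2.94, -0.07], [-3.05, 3.05]. Speed limits (rad/s): [2.57, 2.57, 3.14, 3.14, 3.14, 3.14].

INTERFACE

Orientations are given as a unit quaternion [w, x, y, z].
In Python, from station import readout, viewer, robot gives the robot as it stands.
- The arm moves only by the tool step_arm, never from a script. Its argument "motion" is a list of rows, each a list of 7 numbers: the turn, a rotation vector about the tool's x, y, z in rad, then the shift along the tool's x, y, z in mm, then the finger opening in mm, from 0 to 85.4. A call has 1 to 20 rows; each row shifts and turns the commanded pose from where the row before left it, along the tool's axes as they then stand; what a row does not reach is not made up. A row lasts 1/8 s, in which the tool goes at most 62.5 mm and 10.7 degrees, less where a joint would pass 70% of its speed; a pose out of reach is approached as far as the arm can. A call with a gripper value outside its range is refused whole. The fingers move at their own pace and stop on an object; "grip_force" is the grip in N (left out, the last holds). Time passes only in rows, so rows that do not move let the fingers close. It gives the time, the measured TCP pose, the force and the opening at its end, in the units of the state.
- readout.observe(): the state, without advancing time (a new reading comes with each control period).
- viewer.capture(name): name is "side" or "top"; returns a dict with "pixels" (384x512x3 uint8, blue, green, red), "fx", "fy", "cx", "cy" (pixels), "k1" (the pictures are not rectified: a ray, as slopes to the right and down, at radius r is drawn at 1 + k1 r^2 times it, then the intrinsics apply), "extrinsics" (4x4, takes a point from camera to world coordinates). Camera axes: x right, y up, looking along -z (the intrinsics and any distortion apply to the point x, -y, -z); pixel columns grow to the right and rows downward; lengths in mm; the calibration is good to about 2 mm. A picture is of the moment at which its call begins. There is no depth.
- robot.close_job(): hands the job in, once; it reports no verdict.
Trained networks look in a picture, given as the dict that the camera call returned (one of the last four; its "shot" number tells which), for a name from the list of things; names that differ only in an ending like _2 or _b are one class to them, and where a whole thing is asked for, a point or a joint stands for the part that bears it (a point fixed in the world has none). Each returns a list of dicts, best first, with "confidence" (0 to 1); they miss things now and then, are a little off and sometimes report something else, mostly with a low value. They report only what shows in the picture. A call takes as long as a camera call. They do not tell look-alikes from the thing itself.
- viewer.find_in(picture, name): "bbox" ([left, top, width, height] in pixels, round what is visible of it).
- viewer.cut_out(picture, name): "region" (384x512 bool, what is visible of it) and "bbox" ([left, top, width, height] in pixels, round what is visible of it).
The state is a dict: "time_s": time; "joint_pos": joint angles; "dq": joint speeds; "joint_efforts": joint torques, N m; "tcp_pos": TCP position; "ee_rot": TCP orientation; "wrist_force": force on the tool from outside, world axes, zero at the start; "torque": the same for the moment, N m; "width": finger opening in mm.
Only numpy, scipy, OpenCV 4.12 (cv2) and the standard library are available. Lean on these libraries where they do the work, as an engineer would, in place of code of your own. Each camera call takes 0.05 s, during which the arm holds its last target.

## Working session

There is one attempt and no reset: what is moved stays moved. The work goes in short steps, Python scripts to look and compute and a tool call to move; the robot and the scene stay as the last step left them, time stands still between calls to the robot, and variables do not carry over. Pictures are saved under pics/ and viewed, and the job is handed in when it is done.

Besides the shell and the picture viewer there is one more tool, called after "Emit:" by a JSON object that holds its "fn" and its "kwargs", one argument or row to a line. step_arm: Moves the arm, as the interface text tells. Its arguments: {"type":"object","properties":{"motion":{"type":"array","items":{"type":"array","items":{"type":"number"}}},"grip_force":{"type":"number"}},"required":["motion"]}

```bash
ls; mkdir -p pics; python3 - <<'E'
from station import readout, viewer, robot
import cv2
print(readout.observe())
for n in ("side","top"):
    p=viewer.capture(n); cv2.imwrite(f"pics/{n}0.png",p["pixels"])
    print({k:v for k,v in p.items() if k!="pixels"})
    for nm in ("stand","blank1_c","turret","turret_bar","tail1_grip","ramekin","pepper","matchbox"):
        print(nm,[(d["bbox"],round(d["confidence"],2)) for d in viewer.find_in(p,nm)])
E
```

```text
pics
{'time_s': 0.0, 'joint_pos': array([-8.55419420e-01,  2.55777270e-01,  1.06988362e-01, -4.99180722e-04,
       -1.42390017e+00, -2.84584254e-01]), 'dq': array([ 2.36039172e-04, -2.49036270e-05, -4.70519203e-04, -5.00839840e-05,
       -1.08450279e-03,  7.84900838e-04]), 'joint_efforts': array([-5.19214100e-04, -3.86616898e+01,  2.37929356e+01,  5.36490843e+00,
       -6.24444801e-03, -2.79576192e-06]), 'tcp_pos': array([ 229.52602052, -499.28714701,  241.36968137]), 'ee_rot': array([ 0.6906044 , -0.15043677,  0.69093964,  0.15177868]), 'wrist_force': array([-1.47097033, -0.14948333, -0.66375976]), 'torque': array([ 0.00266015,  0.00897978, -0.04946811]), 'width': 85.08434611260894}
{'fx': 481.4026638066674, 'fy': 481.4026638066674, 'cx': 265.00618897725633, 'cy': 194.36890275634096, 'k1': -0.09692455331601116, 'extrinsics': array([[ 9.25057137e-01,  2.41230546e-01, -2.93389021e-01,
         8.73112197e+01],
       [-3.79787720e-01,  5.76199902e-01, -7.23709169e-01,
        -1.10903052e+03],
       [-5.53003310e-03,  7.80897879e-01,  6.24634230e-01,
         9.60321311e+02],
    
[... 832 characters left out ...]
-02, -1.37271599e-02,
        -1.31069110e+02],
       [-1.16344868e-02,  1.10470619e-01,  9.93811290e-01,
         9.62444844e+02],
       [ 0.00000000e+00,  0.00000000e+00,  0.00000000e+00,
         1.00000000e+00]]), 'shot': 2}
stand [([72.1, 120.7, 118.1, 99.8], 0.77)]
blank1_c [([339.3, 182.2, 13.2, 52.2], 0.75), ([191.9, 219.9, 14.9, 14.4], 0.69)]
turret [([230.6, 137.8, 46.8, 51.0], 0.82), ([70.2, 123.8, 119.2, 97.6], 0.56)]
turret_bar [([231.5, 138.5, 49.9, 54.5], 0.8)]
tail1_grip [([147.1, 192.1, 21.2, 17.4], 0.7)]
ramekin [([242.2, 218.7, 28.0, 29.3], 0.92), ([286.7, 241.9, 44.6, 33.4], 0.18)]
pepper [([190.4, 220.0, 19.3, 16.6], 0.67)]
matchbox [([285.5, 239.1, 45.2, 36.7], 0.56)]
```

```bash
python3 - <<'E'
import cv2
t=cv2.imread("pics/top0.png"); s=cv2.imread("pics/side0.png")
cv2.imwrite("pics/top0z.png",cv2.resize(t[90:300,40:380],None,fx=2.35,fy=2.35,interpolation=cv2.INTER_CUBIC))
cv2.imwrite("pics/side0z.png",cv2.resize(s[100:310,170:400],None,fx=2.8,fy=2.8,interpolation=cv2.INTER_CUBIC))
E
```

```text
(no output)
```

View pics/top0.png

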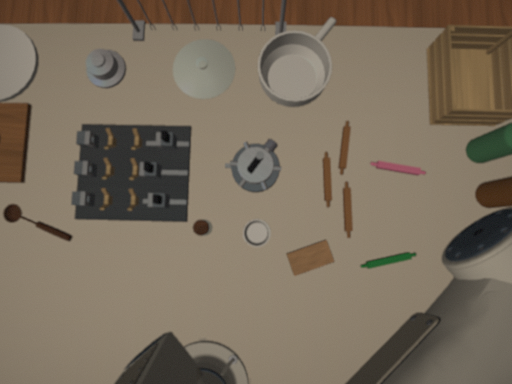

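View pics/side0.png

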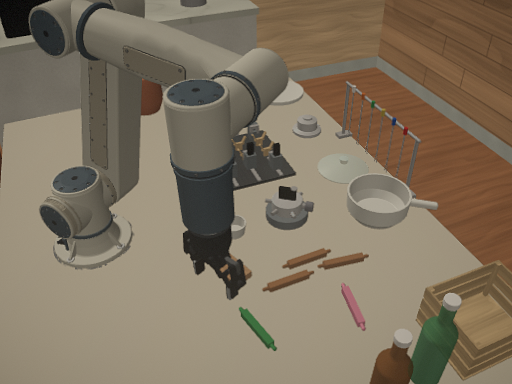

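View pics/top0z.png

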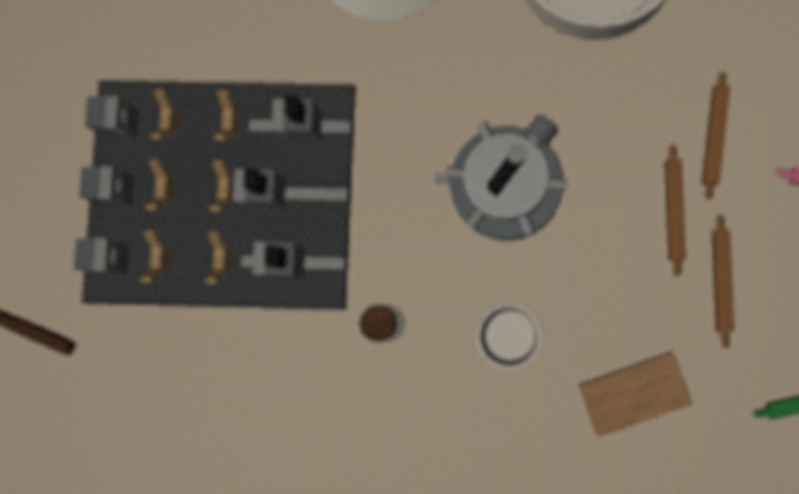

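View pics/side0z.png

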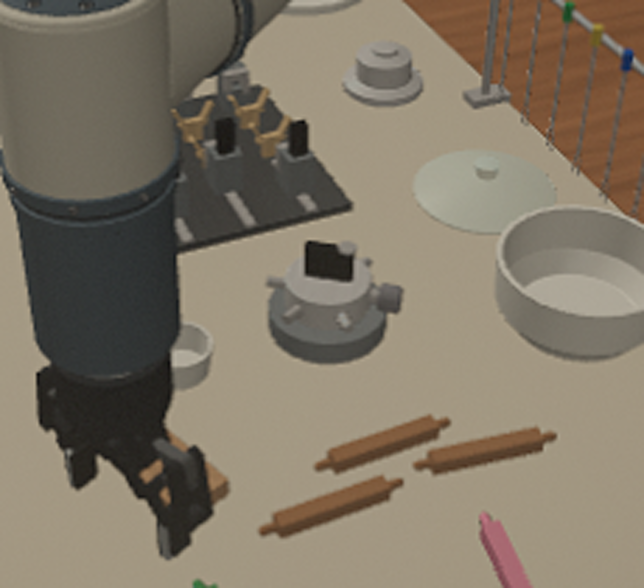

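The top view shows three beech rods at about (345,147), (327,180) and (348,209). The pink rod at (398,168) and the green rod at (389,260) are look-alikes, so I leave them alone. The stand is at about (133,172) with its headstocks to the left, so stand +y is roughly world +y. The turret is at (255,167) with its felt head at upper right, about (271,146). Next I measure.

```bash
cat > h.py <<'E'
import numpy as np, cv2
from station import readout, viewer, robot
def ray(p,uv):
    uv=np.atleast_2d(np.array(uv,float))
    d=np.c_[(uv[:,0]-p["cx"])/p["fx"],(uv[:,1]-p["cy"])/p["fy"]]
    s=d.copy()
    for _ in range(20): s=d/(1+p["k1"]*(s**2).sum(1,keepdims=True))
    E=p["extrinsics"]; r=np.c_[s[:,0],-s[:,1],-np.ones(len(s))]@E[:3,:3].T
    return E[:3,3],r
def onz(p,uv,z):
    o,r=ray(p,uv); t=(z-o[2])/r[:,2]; return o+r*t[:,None]
def proj(p,X):
    X=np.atleast_2d(np.array(X,float)); E=p["extrinsics"]
    c=(X-E[:3,3])@E[:3,:3]; s=np.c_[c[:,0],-c[:,1]]/(-c[:,2:])
    s=s*(1+p["k1"]*(s**2).sum(1,keepdims=True))
    return np.c_[s[:,0]*p["fx"]+p["cx"],s[:,1]*p["fy"]+p["cy"]]
def tri(p,a,q,b):
    o1,r1=ray(p,a);o2,r2=ray(q,b); r1=r1[0]/np.linalg.norm(r1[0]); r2=r2[0]/np.linalg.norm(r2[0])
    t=np.linalg.lstsq(np.c_[r1,-r2],o2-o1,rcond=None)[0]
    P,Q=o1+r1*t[0],o2+r2*t[1]; return (P+Q)/2,np.linalg.norm(P-Q)
def zoom(img,x0,y0,w,h,f,name):
    cv2.imwrite("pics/"+name,cv2.resize(img[y0:y0+h,x0:x0+w],None,fx=f,fy=f,interpolation=cv2.INTER_CUBIC))
def woods(p,amin=120,amax=1500):
    "beech rods by colour: centroid, axis ends"
    im=cv2.cvtColor(p["pixels"],cv2.COLOR_BGR2HSV)
    m=cv2.inRange(im,(5,105,60),(20,255,255))
    n,l,st,ce=cv2.connectedComponentsWithStats(m)
    out=[]
    for i in range(1,n):
        if not amin<st[i,4]<amax: continue
        ys,xs=np.nonzero(l==i); (c,sz,a)=cv2.minAreaRect(np.c_[xs,ys].astype(np.float32))
        v=np.linalg.svd(np.c_[xs,ys]-ce[i],full_matrices=False)[2][0]
        t=(np.c_[xs,ys]-ce[i])@v
        if max(sz)<2.5*min(sz): continue
        out.append(dict(c=ce[i],e1=ce[i]+v*t.min(),e2=ce[i]+v*t.max(),area=st[i,4]))
    return out
E
python3 - <<'E'
from h import *
np.set_printoptions(precision=1,suppress=True)
t=viewer.capture("top"); s=viewer.capture("side")
for p,n in((t,"t"),(s,"s")):
    for d in woods(p):
        c=onz(p,d["c"],9)[0]; a=onz(p,d["e1"],9)[0]; b=onz(p,d["e2"],9)[0]
        print(n,d["c"],d["area"],c,np.linalg.norm(b-a),np.degrees(np.arctan2(*(b-a)[1::-1])))
# plate
g=cv2.cvtColor(t["pixels"],cv2.COLOR_BGR2HSV)
for pt in [(120,130),(180,215),(200,200),(183,160)]: print(pt,g[pt[1],pt[0]])
m=(g[...,2]<75)&(g[...,1]<90)
m=m.astype(np.uint8); n,l,st,ce=cv2.connectedComponentsWithStats(m)
for i in range(1,n):
    if st[i,4]>3000: print(st[i],ce[i])
E
```

```text
t [159.7  10.6] 1304 [1008.9  163.5    9. ] 208.70179032629463 -95.09250774942726
t [344.1 147.3] 299 [ 621.9 -352.9    9. ] 140.7418187451918 173.01081218711028
t [326.9 178.9] 302 [ 535.5 -306.4    9. ] 141.94912158398608 -177.87678905530547
t [347.3 209.2] 328 [ 456.3 -359.8    9. ] 142.04336286465318 -178.0842084259744
s [348.8 108.7] 139 [1063.6  380.2    9. ] 366.7517916801683 -123.26682083672756
s [379.3 136.3] 887 [1061.4  149.9    9. ] 419.9828596622956 -122.96426782991492
s [306.  258.1] 361 [ 531.6 -306.5    9. ] 143.9439829466817 -177.59216974292107
s [342.8 260.5] 358 [ 619.6 -353.2    9. ] 143.23054913762067 172.9602129379548
s [287.8 280.5] 402 [ 453.  -360.1    9. ] 146.05561652652008 -177.66140050600976
(120, 130) [30  5 51]
(180, 215) [120   5  53]
(200, 200) [ 18  56 146]
(183, 160) [60  5 51]
[  75  125  116   96 8607] [134.2 173.2]
[ 347  279  113  105 3086] [403.7 344.7]
[ 116  333  119   51 3515] [173.8 366. ]
```

```bash
cat >> h.py <<'E'
def ortho(p,z,x0,x1,y0,y1,k=2):
    "top-down map at height z: rows = x falling, cols = y falling (like the top picture), k px/mm"
    xs=np.arange(x1,x0,-1/k); ys=np.arange(y1,y0,-1/k)
    X,Y=np.meshgrid(xs,ys,indexing="ij")
    uv=proj(p,np.c_[X.ravel(),Y.ravel(),np.full(X.size,z)]).reshape(X.shape+(2,)).astype(np.float32)
    return cv2.remap(p["pixels"],uv[...,0],uv[...,1],cv2.INTER_CUBIC)
E
python3 - <<'E'
from h import *
np.set_printoptions(precision=2,suppress=True)
t=viewer.capture("top")
# plate edges: subpixel gradient crossings in ortho z=12
o=cv2.cvtColor(ortho(t,12,300,700,50,420,2),cv2.COLOR_BGR2GRAY).astype(float)
cv2.imwrite("pics/ortho12.png",o)
print(o.shape)
def edge(line,thr=100):
    i=np.nonzero((line[:-1]-thr)*(line[1:]-thr)<0)[0]; return i+(thr-line[i])/(line[i+1]-line[i])
# top/bottom edges for columns, right edge for rows
T=[];B=[];R=[]
H,W=o.shape
for c in range(0,W,6):
    e=edge(cv2.GaussianBlur(o[:,c:c+1],(1,5),0)[:,0],95)
    if len(e)>=2: T.append((c,e[0]));B.append((c,e[-1]))
for r in range(0,H,6):
    e=edge(o[r],95)
    if len(e): R.append((r,e[-1]))
xy=lambda c,r:(700-np.array(r)/2,420-np.array(c)/2)
def fit(a,swap=False):
    a=np.array(a); 
    for _ in range(12):
        k=np.polyfit(a[:,0],a[:,1],1); res=a[:,1]-np.polyval(k,a[:,0]); 
        g=abs(res)<max(1.0,2*np.median(abs(res))); a=a[g]
    return k,len(a),res.std()
for n,a in(("T",T),("B",B),("R",R)): print(n,fit(a))
E
```

```text
(800, 740)
T (array([ 0., 48.]), 68, np.float64(0.4807860112475379))
B (array([  0.  , 566.07]), 78, np.float64(0.45313269304843723))
R (array([ -0.  , 721.95]), 64, np.float64(0.4530262448559429))[ WARN:0@1.869] global loadsave.cpp:1063 imwrite_ Unsupported depth image for selected encoder is fallbacked to CV_8U.
```

View pics/ortho12.png

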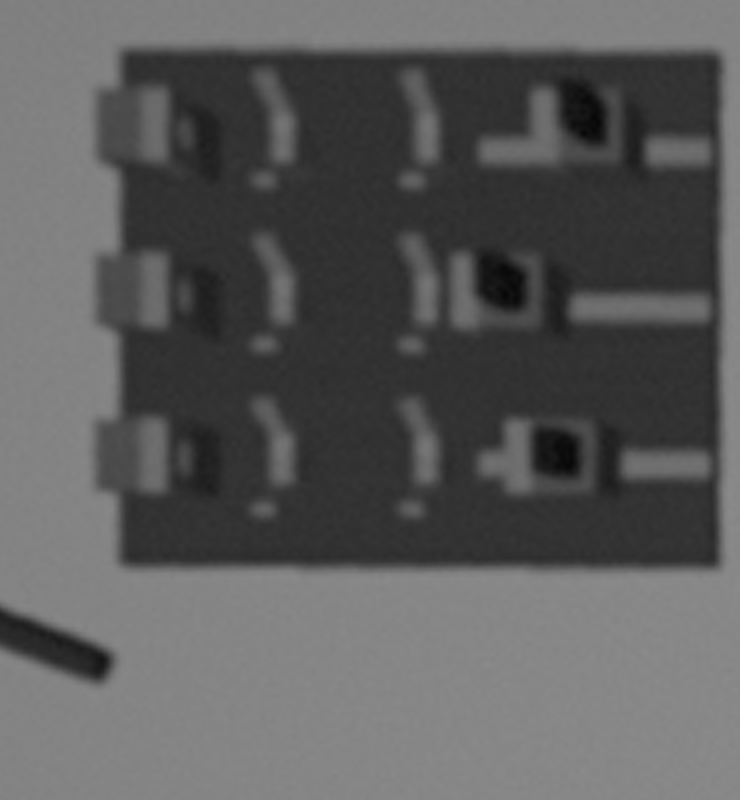

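```bash
python3 - <<'E'
from h import *
np.set_printoptions(precision=1,suppress=True)
t=viewer.capture("top"); s=viewer.capture("side")
R={}
for p,n,roi in((t,"t",(130,125,300,200)),(s,"s",(220,120,320,220))):
    g=p["pixels"].max(2).astype(int); 
    m=np.zeros(g.shape,np.uint8); x0,y0,x1,y1=roi; m[y0:y1,x0:x1]=g[y0:y1,x0:x1]<(33)
    k,l,st,ce=cv2.connectedComponentsWithStats(m)
    for i in range(1,k):
        if st[i,4]>25: print(n,st[i],ce[i],onz(p,ce[i],89)[0])
o=ortho(t,108,340,520,-100,100,3); cv2.imwrite("pics/tur108.png",o)
o=ortho(t,50,340,600,-60,140,3); cv2.imwrite("pics/tur50.png",o)
zoom(t["pixels"],215,120,85,85,7,"turz.png")
zoom(s["pixels"],225,120,100,110,5,"sidez1.png")
E
```

```text
t [162 131   7  11  63] [165. 136.] [624.1 107.7  89. ]
t [249 159  10  13  58] [253.1 165.1] [ 554.8 -112.    89. ]
t [145 162   8  10  64] [148.3 166.7] [546.5 145.4  89. ]
t [154 195   7   5  29] [156.9 197.4] [471.2 120.2  89. ]
s [247 142   6  13  59] [249.8 148.2] [543.  145.1  89. ]
```

View pics/turz.png

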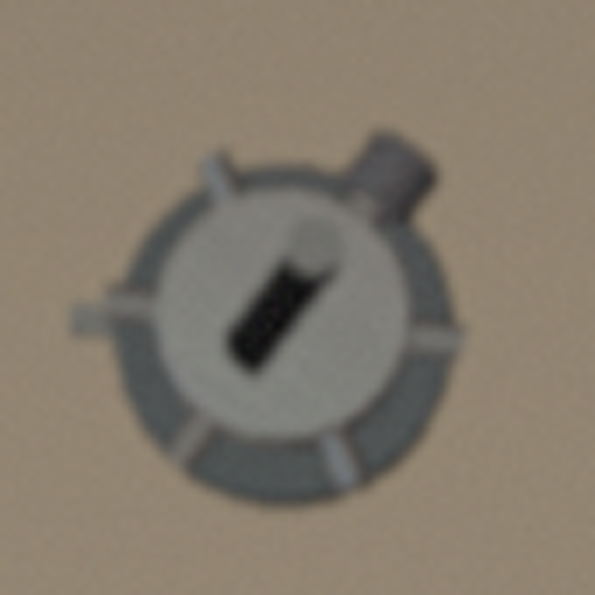

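View pics/sidez1.png

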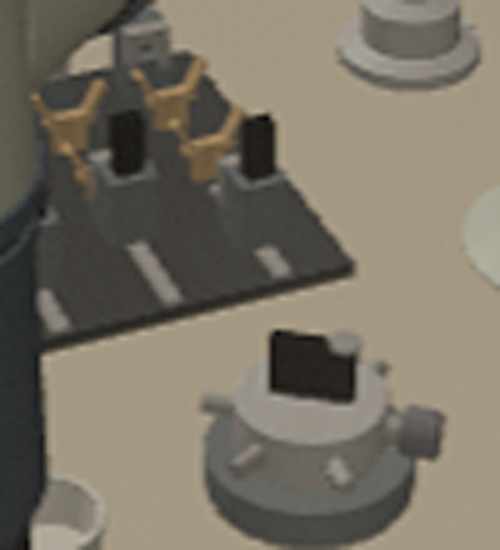

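```bash
cat >> h.py <<'E'
from scipy.spatial.transform import Rotation as Ro
def pose():
    o=readout.observe(); q=o["ee_rot"]; return o,np.array(o["tcp_pos"]),Ro.from_quat([q[1],q[2],q[3],q[0]])
def go(target,yaw=None):
    """deltas in tool axes to world target (mm), yaw = world angle (deg) of tool y (jaw axis)"""
    np.set_printoptions(precision=3,suppress=True)
    o,P,R=pose(); M=R.as_matrix()
    print("t",round(o["time_s"],2),"tcp",P.round(1),"axes x",M[:,0],"y",M[:,1],"jawyaw",round(np.degrees(np.arctan2(M[1,1],M[0,1])),2),"w",round(o["width"],1),"F",o["wrist_force"].round(1),"j6",o["joint_pos"][5].round(2))
    if target is None: return
    d=np.array(target)-P
    if yaw is not None:
        y=np.array([np.cos(np.radians(yaw)),np.sin(np.radians(yaw)),0]); x=np.array([0,0,-1.]); T=np.c_[x,y,np.cross(x,y)]
        rv=(R.inv()*Ro.from_matrix(T)).as_rotvec(); print("rotvec(tool)",rv)
        print("shift before turn",M.T@d,"shift after turn",T.T@d)
    else: print("shift",M.T@d)
E
python3 - <<'E'
from h import *
go([540,106,200],90)
go([540,106,200],-90)
E
```

```text
t 1.15 tcp [ 229.7 -499.7  242.3] axes x [-0. -0. -1.] y [-0.418  0.909 -0.   ] jawyaw 114.68 w 85.5 F [-0.3 -0.4  0.5] j6 -0.28
rotvec(tool) [ 0.431 -0.     0.   ]
shift before turn [ 42.289 420.797 534.896] shift after turn [ 42.31  605.721 310.296]
t 1.15 tcp [ 229.7 -499.7  242.3] axes x [-0. -0. -1.] y [-0.418  0.909 -0.   ] jawyaw 114.68 w 85.5 F [-0.3 -0.4  0.5] j6 -0.28
rotvec(tool) [-2.711 -0.    -0.   ]
shift before turn [ 42.289 420.797 534.896] shift after turn [  42.31  -605.721 -310.296]
```

Emit:
{"fn": "step_arm", "kwargs": {
  "motion": [
    [0.144,0,0,0,0,0,50],
    [0.144,0,0,0,0,0,50],
    [0.143,0,0,0,0,0,50],
    [0,0,0,2,38,19,50],
    [0,0,0,2,38,19,50],
    [0,0,0,2,38,19,50],
    [0,0,0,2,38,19,50],
    [0,0,0,2,38,19,50],
    [0,0,0,2,38,19,50],
    [0,0,0,2,38,19,50],
    [0,0,0,2,38,19,50],
    [0,0,0,2,38,19,50],
    [0,0,0,2,38,19,50],
    [0,0,0,2,38,19,50],
    [0,0,0,2,38,19,50],
    [0,0,0,2,38,19,50],
    [0,0,0,2,38,19,50],
    [0,0,0,2,38,19,50],
    [0,0,0,2,38,18,50],
    [0,0,0,0,0,0,50]
  ],
  "grip_force": 40
}}

```text
time_s: 3.65
tcp_pos: [533.4, 110.4, 209.3]
ee_rot: [0.707, -0.001, 0.708, 0.001]
wrist_force: [-0.3, 0.4, 0.1]
width: 49.9
```

```bash
python3 - <<'E'
from h import *
go([546,145.4,92],90)
t=viewer.capture("top"); s=viewer.capture("side")
zoom(t["pixels"],50,90,220,160,3.5,"t1.png"); zoom(s["pixels"],150,60,230,200,3,"s1.png")
E
```

```text
t 3.65 tcp [533.4 110.4 209.3] axes x [-0.001 -0.    -1.   ] y [-0.002  1.    -0.   ] jawyaw 90.13 w 49.9 F [-0.3  0.4  0.1] j6 -2.06
rotvec(tool) [ 0.002 -0.001  0.   ]
shift before turn [117.241  35.048  12.827] shift after turn [117.266  35.041  12.61 ]
```

View pics/s1.png

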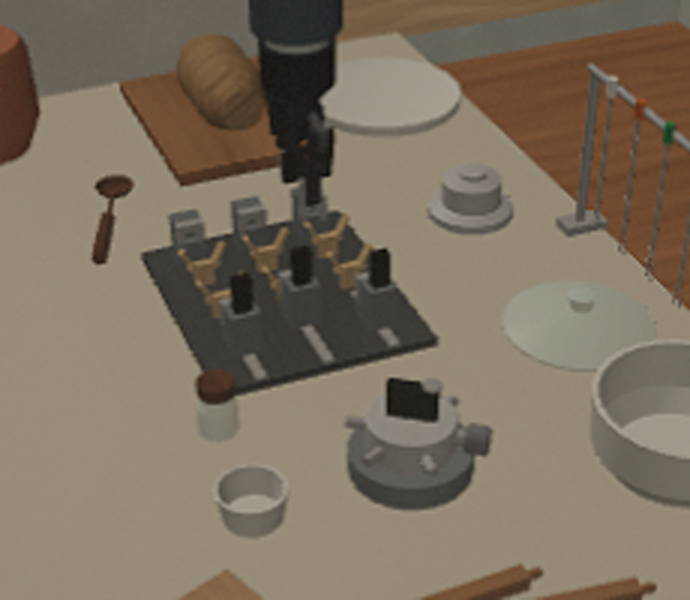

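```bash
python3 - <<'E'
from h import *
np.set_printoptions(precision=1,suppress=True)
s=viewer.capture("side")
g=s["pixels"].max(2); m=np.zeros(g.shape,np.uint8); m[140:205,220:290]=g[140:205,220:290]<40
k,l,st,ce=cv2.connectedComponentsWithStats(m)
for i in range(1,k):
    if st[i,4]>20: print(st[i],ce[i],onz(s,ce[i],89)[0])
# block/headstock cup pocket centres at z=50 (front face): view crop
zoom(s["pixels"],195,110,110,90,7,"s1b.png")
E
```

```text
[247 142   7  13  77] [250.1 147.8] [544.4 147.   89. ]
[274 143   6  13  65] [276.3 149. ] [621.6 107.1  89. ]
[227 151   7  13  76] [230.3 157.1] [466.4 120.9  89. ]
[279 186  11  13 125] [284.1 192.4] [ 551.3 -112.3   89. ]
```

View pics/s1b.png

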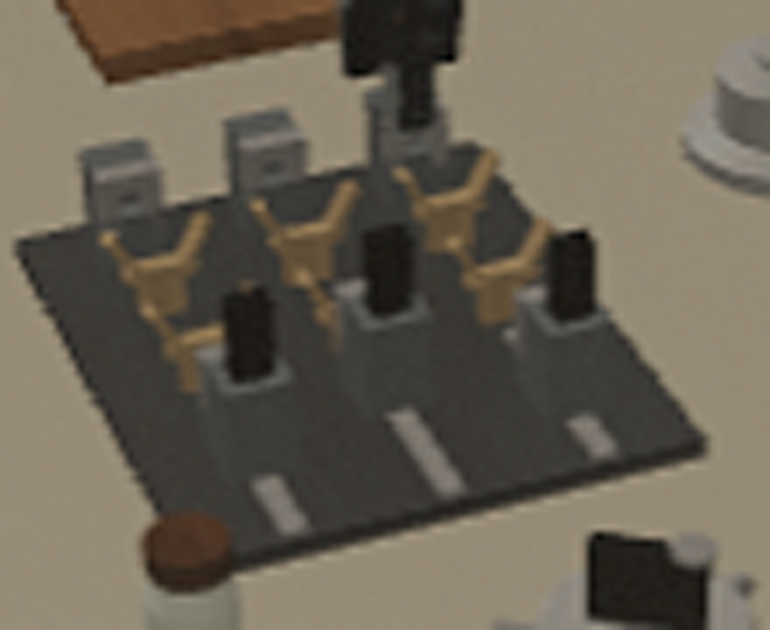

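Emit:
{"fn": "step_arm", "kwargs": {
  "motion": [
    [0,0,0,0,18,6,50],
    [0,0,0,0,18,6,50],
    [0,0,0,30,0,0,50],
    [0,0,0,30,0,0,50],
    [0,0,0,30,0,0,50],
    [0,0,0,27,0,0,50],
    [0,0,0,0,0,0,50],
    [0,0,0,0,0,0,0],
    [0,0,0,0,0,0,0],
    [0,0,0,0,0,0,0],
    [0,0,0,0,0,0,0],
    [0,0,0,0,0,0,0]
  ],
  "grip_force": 30
}}

```text
time_s: 5.3
tcp_pos: [545.8, 144.6, 94.9]
ee_rot: [0.708, 0.0, 0.706, 0.0]
wrist_force: [-0.7, 0.9, 5.7]
width: 13.3
```

```bash
python3 - <<'E'
from h import *
go([545.5,101.5,92],90)
np.set_printoptions(precision=1,suppress=True)
s=viewer.capture("side"); t=viewer.capture("top")
print(onz(s,[[213.6,138.3],[234,133.6]],50))
zoom(s["pixels"],195,90,110,110,5,"s2.png")
E
```

```text
t 5.3 tcp [545.8 144.6  94.9] axes x [ 0.003  0.001 -1.   ] y [0.    1.    0.001] jawyaw 90.0 w 13.3 F [-0.7  0.9  5.7] j6 -2.11
rotvec(tool) [-0.     0.003 -0.001]
shift before turn [  2.826 -43.147  -0.312] shift after turn [  2.878 -43.144  -0.305]
[[467.5 311.7  50. ]
 [545.  313.3  50. ]]
```

View pics/s2.png

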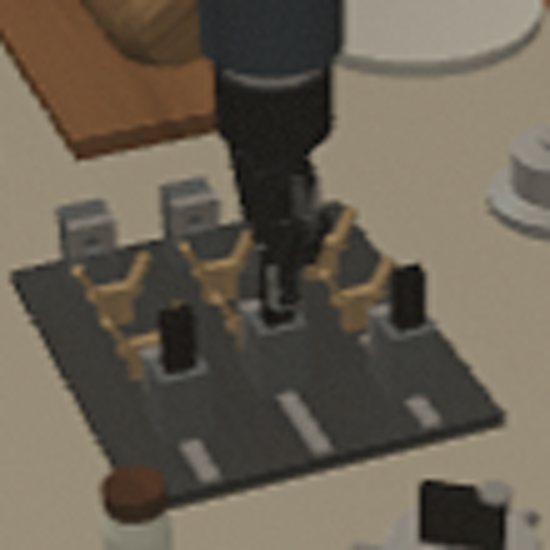

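Emit:
{"fn": "step_arm", "kwargs": {
  "motion": [
    [0,0,0,0,-10,0,0],
    [0,0,0,0,-10,0,0],
    [0,0,0,0,-10,0,0],
    [0,0,0,0,-5,0,0],
    [0,0,0,0,-2,0,0],
    [0,0,0,0,-2,0,0]
  ]
}}

```text
time_s: 6.15
tcp_pos: [545.6, 105.9, 94.8]
ee_rot: [0.708, 0.001, 0.706, 0.001]
wrist_force: [-0.6, 3.0, 6.5]
width: 13.2
```

Emit:
{"fn": "step_arm", "kwargs": {
  "motion": [
    [0,0,0,0,-1,0,0],
    [0,0,0,0,-1,0,0]
  ]
}}

```text
time_s: 6.4
tcp_pos: [545.6, 104.0, 94.9]
ee_rot: [0.708, 0.001, 0.706, 0.001]
wrist_force: [-1.8, 2.7, 6.7]
width: 13.4
```

Emit:
{"fn": "step_arm", "kwargs": {
  "motion": [
    [0,0,0,0,-1,0,0],
    [0,0,0,0,-1,0,0]
  ]
}}

```text
time_s: 6.65
tcp_pos: [545.6, 102.1, 94.9]
ee_rot: [0.708, 0.001, 0.706, 0.001]
wrist_force: [-2.9, 4.7, 7.2]
width: 13.6
```

Emit:
{"fn": "step_arm", "kwargs": {
  "motion": [
    [0,0,0,0,-1,0,0],
    [0,0,0,0,-1,0,0]
  ]
}}

```text
time_s: 6.9
tcp_pos: [545.7, 102.0, 94.9]
ee_rot: [0.708, 0.002, 0.706, 0.002]
wrist_force: [-4.0, 11.7, 6.9]
width: 13.7
```

Emit:
{"fn": "step_arm", "kwargs": {
  "motion": [
    [0,0,0,0,-1,0,0],
    [0,0,0,0,-1,0,0]
  ]
}}

```text
time_s: 7.15
tcp_pos: [545.7, 101.8, 94.8]
ee_rot: [0.708, 0.003, 0.706, 0.003]
wrist_force: [-5.0, 17.5, 7.4]
width: 13.5
```

Emit:
{"fn": "step_arm", "kwargs": {
  "motion": [
    [0,0,0,0,3,0,0],
    [0,0,0,0,0,0,50],
    [0,0,0,0,0,0,50],
    [0,0,0,0,0,0,50],
    [0,0,0,-25,0,0,50],
    [0,0,0,-25,0,0,50],
    [0,0,0,0,7,-26,50],
    [0,0,0,0,7,-26,50],
    [0,0,0,0,5,-26,50],
    [0,0,0,0,0,0,50],
    [0,0,0,25,0,0,50],
    [0,0,0,25,0,0,50],
    [0,0,0,0,0,0,50]
  ]
}}

```text
time_s: 8.78
tcp_pos: [466.0, 118.3, 91.7]
ee_rot: [0.706, -0.0, 0.708, -0.001]
wrist_force: [0.9, 1.3, 1.1]
width: 49.7
```

```bash
python3 - <<'E'
from h import *
go([467.5,120.5,93],90)
s=viewer.capture("side"); 
zoom(s["pixels"],195,90,110,110,5,"s3.png")
E
```

```text
t 8.78 tcp [466.  118.3  91.7] axes x [-0.004 -0.002 -1.   ] y [ 0.001  1.    -0.002] jawyaw 89.95 w 49.7 F [0.9 1.3 1.1] j6 -2.15
rotvec(tool) [-0.001 -0.004  0.002]
shift before turn [-1.319  2.174  1.444] shift after turn [-1.309  2.176  1.45 ]
```

View pics/s3.png

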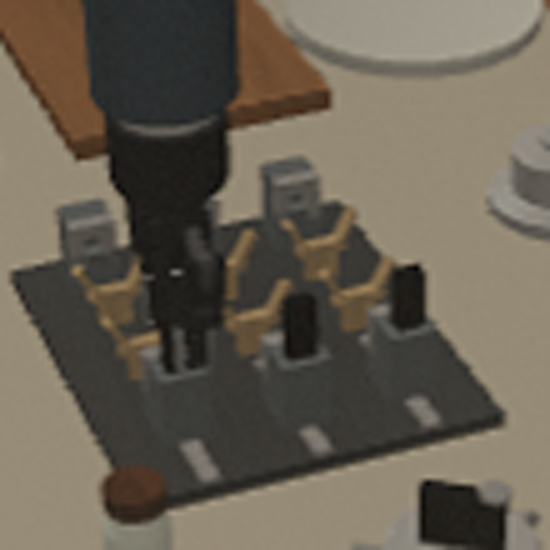

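Emit:
{"fn": "step_arm", "kwargs": {
  "motion": [
    [0,0,0,0,2,1,0],
    [0,0,0,0,0,0,0],
    [0,0,0,0,0,0,0],
    [0,0,0,0,0,0,0],
    [0,0,0,0,-6,0,0],
    [0,0,0,0,-6,0,0],
    [0,0,0,0,-3,0,0],
    [0,0,0,0,-2,0,0]
  ]
}}

```text
time_s: 9.82
tcp_pos: [468.7, 105.1, 94.4]
ee_rot: [0.708, 0.001, 0.706, 0.001]
wrist_force: [-0.7, 1.4, 6.3]
width: 13.1
```

Emit:
{"fn": "step_arm", "kwargs": {
  "motion": [
    [0,0,0,0,-1,0,0],
    [0,0,0,0,-1,0,0],
    [0,0,0,0,-1,0,0]
  ]
}}

```text
time_s: 10.2
tcp_pos: [468.7, 102.4, 94.4]
ee_rot: [0.708, 0.001, 0.706, 0.001]
wrist_force: [-2.4, 6.5, 6.1]
width: 13.6
```

Emit:
{"fn": "step_arm", "kwargs": {
  "motion": [
    [0,0,0,0,-1,0,0],
    [0,0,0,0,-1,0,0]
  ]
}}

```text
time_s: 10.45
tcp_pos: [468.7, 102.2, 94.4]
ee_rot: [0.708, 0.002, 0.706, 0.002]
wrist_force: [-4.1, 12.7, 6.1]
width: 13.6
```

Emit:
{"fn": "step_arm", "kwargs": {
  "motion": [
    [0,0,0,0,3,0,0],
    [0,0,0,0,0,0,50],
    [0,0,0,0,0,0,50],
    [0,0,0,0,0,0,50],
    [0,0,0,-25,0,0,50],
    [0,0,0,-25,0,0,50],
    [0,0,0,0,1,31,50],
    [0,0,0,0,1,31,50],
    [0,0,0,0,1,31,50],
    [0,0,0,0,1,31,50],
    [0,0,0,0,1,31,50],
    [0,0,0,0,0,0,50],
    [0,0,0,25,0,0,50],
    [0,0,0,25,0,0,50],
    [0,0,0,0,0,0,50]
  ]
}}

```text
time_s: 12.32
tcp_pos: [620.7, 106.7, 91.3]
ee_rot: [0.705, -0.0, 0.709, -0.001]
wrist_force: [-0.4, 0.2, -0.4]
width: 50.0
```

Emit:
{"fn": "step_arm", "kwargs": {
  "motion": [
    [0,0,0,0,0,2,0],
    [0,0,0,0,0,0,0],
    [0,0,0,0,0,0,0],
    [0,0,0,0,0,0,0],
    [0,0,0,0,-2,0,0],
    [0,0,0,0,-2,0,0]
  ]
}}

```text
time_s: 13.08
tcp_pos: [625.6, 104.1, 94.9]
ee_rot: [0.708, 0.001, 0.706, 0.001]
wrist_force: [-1.5, 3.2, 5.5]
width: 13.6
```

Emit:
{"fn": "step_arm", "kwargs": {
  "motion": [
    [0,0,0,0,-1,0,0],
    [0,0,0,0,-1,0,0],
    [0,0,0,0,-1,0,0]
  ]
}}

```text
time_s: 13.45
tcp_pos: [625.7, 101.7, 94.9]
ee_rot: [0.708, 0.001, 0.706, 0.001]
wrist_force: [-1.8, 6.3, 6.1]
width: 13.3
```

Emit:
{"fn": "step_arm", "kwargs": {
  "motion": [
    [0,0,0,0,-1,0,0],
    [0,0,0,0,-1,0,0]
  ]
}}

```text
time_s: 13.7
tcp_pos: [625.7, 101.6, 94.9]
ee_rot: [0.708, 0.002, 0.706, 0.002]
wrist_force: [-3.6, 12.4, 7.1]
width: 13.8
```

Emit:
{"fn": "step_arm", "kwargs": {
  "motion": [
    [0,0,0,0,3,0,0],
    [0,0,0,0,0,0,50],
    [0,0,0,0,0,0,50],
    [0,0,0,0,0,0,50],
    [0,0,0,-30,0,0,50],
    [0,0,0,-30,0,0,50],
    [0,0,0,-30,0,0,50],
    [0,0,0,0,-35,-7,50],
    [0,0,0,0,-35,-7,50],
    [0,0,0,0,-35,-7,50],
    [0,0,0,0,-35,-7,50],
    [0,0,0,0,-35,-7,50],
    [0,0,0,0,-35,-7,50],
    [0,0,0,0,0,0,50]
  ]
}}

```text
time_s: 15.45
tcp_pos: [582.1, -110.9, 183.2]
ee_rot: [0.707, 0.001, 0.707, -0.001]
wrist_force: [0.4, 0.5, 0.2]
width: 50.1
```

```bash
cat >> h.py <<'E'
def blanks(show=True):
    t=viewer.capture("top"); s=viewer.capture("side"); out=[]
    for a in woods(t):
        A=onz(t,a["c"],9)[0]
        if A[0]>800: continue
        for b in woods(s):
            B=onz(s,b["c"],9)[0]
            if np.linalg.norm(A-B)<25:
                c,gap=tri(t,a["c"],s,b["c"])
                angs=[]
                for p,d in((t,a),(s,b)):
                    e=onz(p,[d["e1"],d["e2"]],9); angs.append(np.degrees(np.arctan2(*(e[1]-e[0])[1::-1]))%180)
                out.append((c,gap,angs,a["c"])); 
                if show: print("blank tri",c.round(1),"gap",round(gap,1),"ang",np.round(angs,1),"px",a["c"].round(0))
    return out,t,s
E
python3 - <<'E'
from h import *
out,t,s=blanks()
go(None)
zoom(s["pixels"],180,100,220,200,3.5,"s4.png"); zoom(t["pixels"],60,100,320,170,2.5,"t4.png")
E
```

```text
blank tri [ 621.1 -352.7    8.5] gap 2.0 ang [173.  173.1] px [344. 147.]
blank tri [ 534.4 -306.1    8. ] gap 3.5 ang [2.2 2.2] px [327. 179.]
blank tri [ 454.9 -359.5    7.8] gap 3.7 ang [1.9 2.3] px [347. 209.]
t 15.55 tcp [ 582.7 -108.9  183.2] axes x [-0.  0. -1.] y [0.001 1.    0.   ] jawyaw 89.93 w 50.0 F [0.6 0.  0.3] j6 -1.65
```

View pics/s4.png

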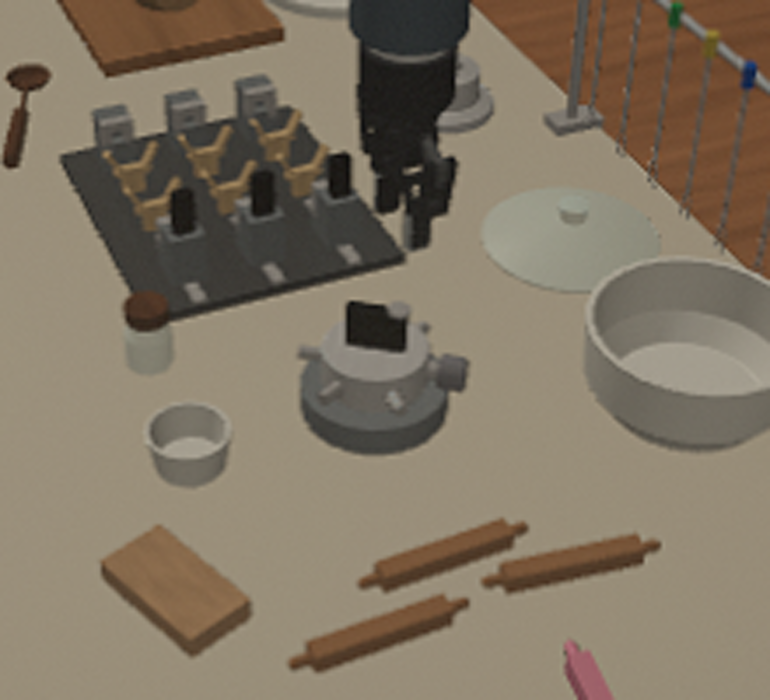

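View pics/t4.png

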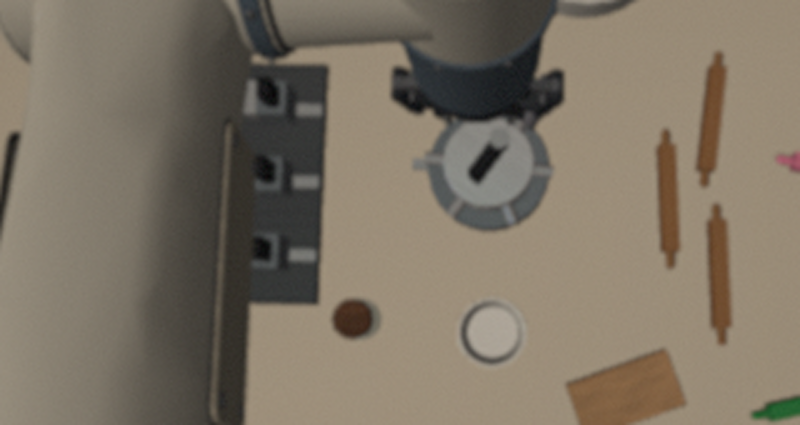

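Emit:
{"fn": "step_arm", "kwargs": {
  "motion": [
    [0,0,0,0,-33,-8,36],
    [0,0,0,0,-33,-8,36],
    [0,0,0,0,-33,-8,36],
    [0,0,0,0,-33,-8,36],
    [0,0,0,0,-33,-8,36],
    [0,0,0,0,-32,-8,36],
    [-0.04,0,0,40,0,0,36],
    [0,0,0,40,0,0,36],
    [0,0,0,30,0,0,36],
    [0,0,0,0,0,0,36]
  ]
}}

```text
time_s: 16.8
tcp_pos: [533.5, -304.3, 70.7]
ee_rot: [0.705, -0.014, 0.709, 0.015]
wrist_force: [-0.4, 0.7, -0.3]
width: 35.8
```

```bash
python3 - <<'E'
from h import *
out,t,s=blanks()
go([534.5,-306,13],92.2)
zoom(s["pixels"],250,180,120,120,5,"s5.png")
E
```

```text
blank tri [ 454.1 -359.8    8.3] gap 1.8 ang [1.9 2.3] px [347. 210.]
t 16.9 tcp [ 535.7 -305.6   74.4] axes x [ 0.001 -0.001 -1.   ] y [-0.041  0.999 -0.001] jawyaw 92.35 w 36.2 F [0.4 0.1 1.5] j6 -1.27
rotvec(tool) [0.003 0.001 0.001]
shift before turn [61.373 -0.285 -1.302] shift after turn [61.374 -0.349 -1.243]
```

View pics/s5.png

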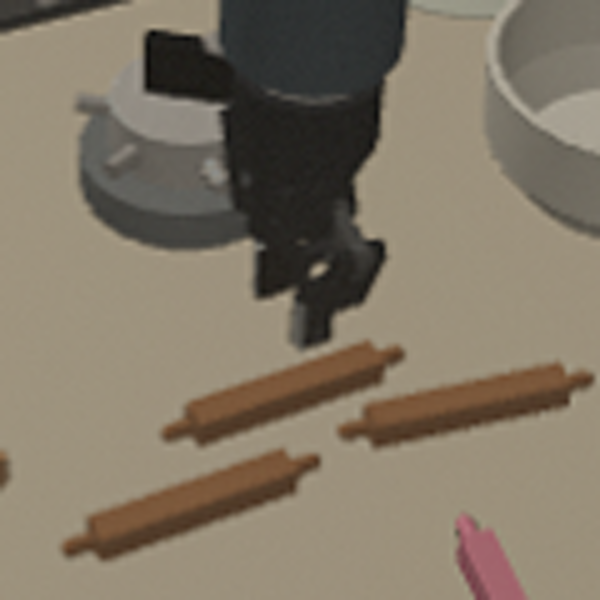

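Emit:
{"fn": "step_arm", "kwargs": {
  "motion": [
    [0,0,0,30,0,-1,36],
    [0,0,0,20,0,0,36],
    [0,0,0,11,0,0,36],
    [0,0,0,0,0,0,36],
    [0,0,0,0,0,0,0],
    [0,0,0,0,0,0,0],
    [0,0,0,0,0,0,0],
    [0,0,0,0,0,0,0]
  ],
  "grip_force": 50
}}

```text
time_s: 17.9
tcp_pos: [534.8, -306.3, 13.9]
ee_rot: [0.708, -0.015, 0.706, 0.014]
wrist_force: [0.4, 1.1, 7.0]
width: 16.5
```

Emit:
{"fn": "step_arm", "kwargs": {
  "motion": [
    [0,0,0,-15,0,0,0],
    [0,0,0,-30,0,0,0],
    [0,0,0,-35,0,0,0],
    [0,0,0,-35,0,0,0],
    [0,0,0,-35,0,0,0],
    [-0.153,0,0,0,0,0,0],
    [-0.153,0,0,0,0,0,0],
    [-0.153,0,0,0,0,0,0],
    [-0.153,0,0,0,0,0,0],
    [-0.153,0,0,0,0,0,0],
    [-0.153,0,0,0,0,0,0],
    [-0.153,0,0,0,0,0,0],
    [-0.153,0,0,0,0,0,0],
    [-0.153,0,0,0,0,0,0],
    [-0.153,0,0,0,0,0,0],
    [0,0,0,0,0,0,0]
  ]
}}

```text
time_s: 19.9
tcp_pos: [533.6, -305.8, 162.9]
ee_rot: [0.501, -0.499, 0.501, 0.499]
wrist_force: [0.8, 0.4, -0.9]
width: 16.5
```

```bash
python3 - <<'E'
from h import *
go([623.5,221,150],180)
s=viewer.capture("side")
zoom(s["pixels"],250,150,140,140,5,"s6.png")
E
```

```text
t 19.9 tcp [ 533.6 -305.8  162.9] axes x [ 0. -0. -1.] y [-1.     0.003 -0.   ] jawyaw 179.86 w 16.5 F [ 0.8  0.4 -0.9] j6 0.26
rotvec(tool) [-0.003 -0.     0.   ]
shift before turn [ 12.918 -88.623 527.058] shift after turn [ 12.901 -89.945 526.834]
```

View pics/s6.png

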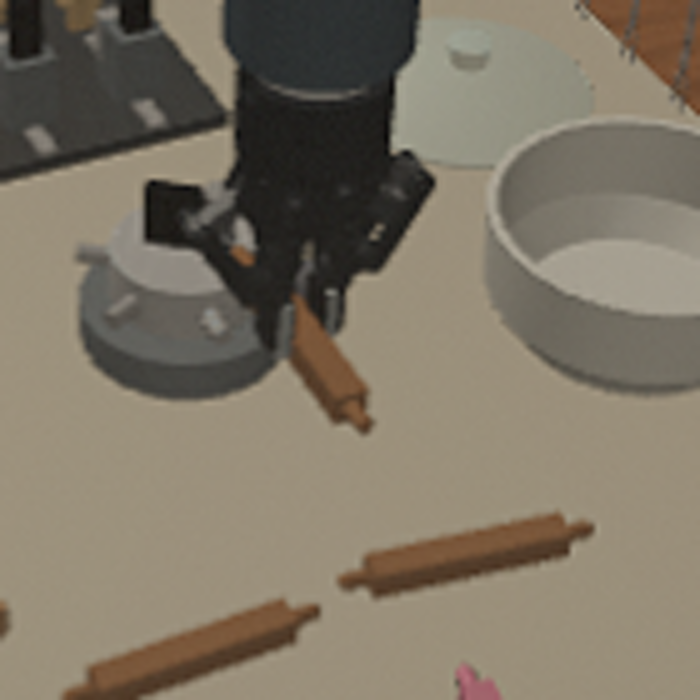

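Emit:
{"fn": "step_arm", "kwargs": {
  "motion": [
    [0,0,0,0,-6,20,0],
    [0,0,0,0,-6,34,0],
    [0,0,0,0,-6,34,0],
    [0,0,0,0,-6,34,0],
    [0,0,0,0,-6,34,0],
    [0,0,0,0,-6,34,0],
    [0,0,0,0,-6,34,0],
    [0,0,0,0,-6,34,0],
    [0,0,0,0,-6,34,0],
    [0,0,0,0,-6,34,0],
    [0,0,0,0,-6,34,0],
    [0,0,0,0,-6,34,0],
    [0,0,0,0,-6,34,0],
    [0,0,0,0,-6,34,0],
    [0,0,0,0,-6,34,0],
    [0,0,0,0,0,30,0],
    [0,0,0,0,0,0,0],
    [0,0,0,0,0,0,0]
  ]
}}

```text
time_s: 22.2
tcp_pos: [623.8, 220.4, 162.3]
ee_rot: [0.5, -0.5, 0.5, 0.5]
wrist_force: [-0.6, -0.4, -0.3]
width: 16.7
```

```bash
python3 - <<'E'
from h import *
go([623.5,221,90],180)
s=viewer.capture("side")
zoom(s["pixels"],195,70,140,140,5,"s7.png")
E
```

```text
t 22.2 tcp [623.8 220.4 162.3] axes x [-0. -0. -1.] y [-1.     0.001  0.   ] jawyaw 179.92 w 16.7 F [-0.6 -0.4 -0.3] j6 -0.58
rotvec(tool) [-0.001 -0.    -0.   ]
shift before turn [72.32   0.325  0.635] shift after turn [72.32   0.342  0.619]
```

View pics/s7.png

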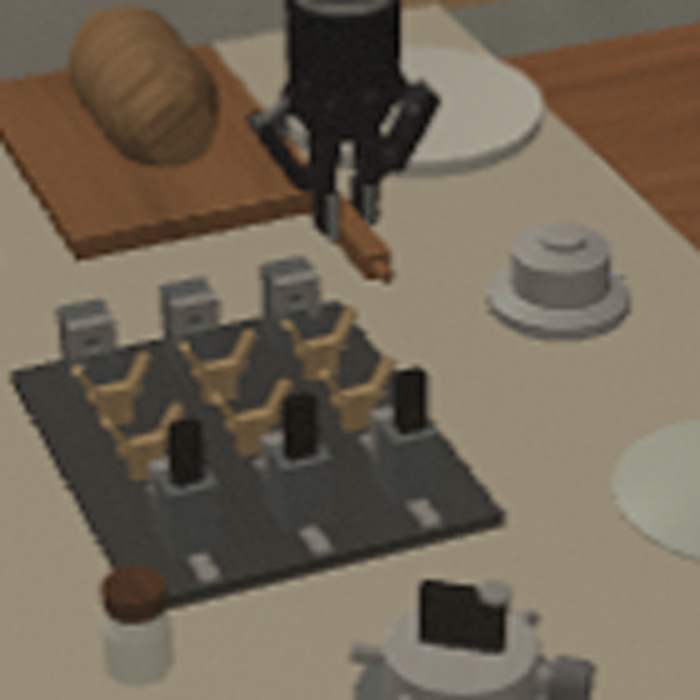

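Emit:
{"fn": "step_arm", "kwargs": {
  "motion": [
    [0,0,0,25,0,0,0],
    [0,0,0,30,0,0,0],
    [0,0,0,25,0,0,0],
    [0,0,0,12,0,0,0],
    [0,0,0,8,0,0,0],
    [0,0,0,4,0,0,0],
    [0,0,0,0,0,0,0]
  ]
}}

```text
time_s: 23.12
tcp_pos: [624.5, 220.1, 58.7]
ee_rot: [0.501, -0.5, 0.5, 0.5]
wrist_force: [-0.4, 1.1, -0.2]
width: 16.7
```

```bash
python3 - <<'E'
from h import *
go([623.5,221,55],180)
s=viewer.capture("side")
zoom(s["pixels"],215,90,100,100,7,"s8.png")
E
```

```text
t 23.12 tcp [624.5 220.1  58.7] axes x [ 0.001  0.    -1.   ] y [-1.     0.001 -0.001] jawyaw 179.94 w 16.7 F [-0.4  1.1 -0.2] j6 -0.58
rotvec(tool) [-0.001  0.     0.001]
shift before turn [3.734 1.003 0.855] shift after turn [3.734 1.    0.857]
```

View pics/s8.png

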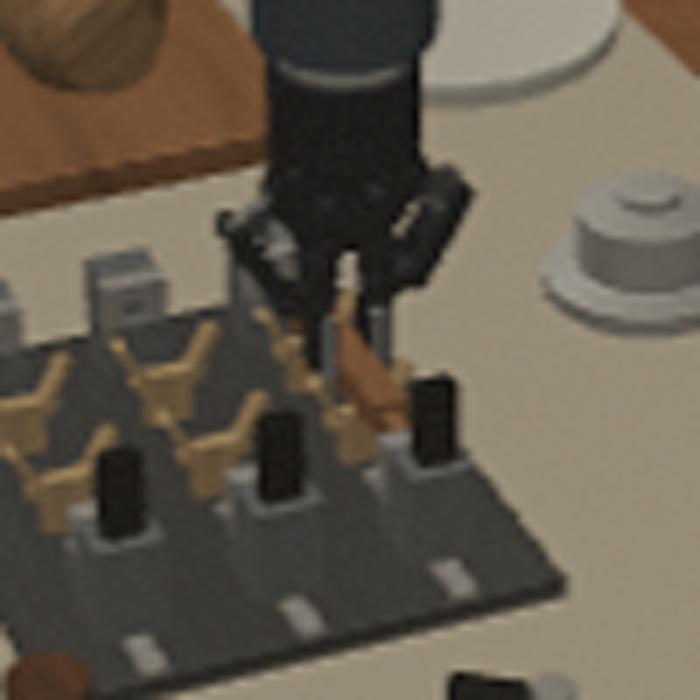

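Emit:
{"fn": "step_arm", "kwargs": {
  "motion": [
    [0,0,0,1,1,1,0],
    [0,0,0,1,0,0,0],
    [0,0,0,1,0,0,0],
    [0,0,0,0,0,0,0]
  ]
}}

```text
time_s: 23.68
tcp_pos: [623.2, 221.0, 55.2]
ee_rot: [0.5, -0.5, 0.5, 0.5]
wrist_force: [0.1, 0.6, -0.3]
width: 16.7
```

Emit:
{"fn": "step_arm", "kwargs": {
  "motion": [
    [0,0,0,1,0,0,0],
    [0,0,0,1,0,0,0],
    [0,0,0,0,0,0,0]
  ]
}}

```text
time_s: 24.05
tcp_pos: [623.4, 221.1, 54.9]
ee_rot: [0.5, -0.5, 0.5, 0.5]
wrist_force: [-4.2, -1.2, 7.7]
width: 16.4
```

Emit:
{"fn": "step_arm", "kwargs": {
  "motion": [
    [0,0,0,-1,0,0,25],
    [0,0,0,0,0,0,40],
    [0,0,0,0,0,0,40],
    [0,0,0,-20,0,0,40],
    [0,0,0,-30,0,0,40],
    [0,0,0,-30,0,0,40],
    [0,0,0,-30,0,0,40],
    [0,0,0,0,0,0,40]
  ]
}}

```text
time_s: 25.05
tcp_pos: [624.7, 221.6, 167.4]
ee_rot: [0.502, -0.501, 0.498, 0.499]
wrist_force: [0.1, 0.8, -0.4]
width: 39.8
```

```bash
python3 - <<'E'
from h import *
go([623.5,102,93],90)
s=viewer.capture("side")
zoom(s["pixels"],215,90,100,100,7,"s9.png")
E
```

```text
t 25.05 tcp [624.7 221.6 167.4] axes x [ 0.005  0.002 -1.   ] y [-1.     0.001 -0.005] jawyaw 179.95 w 39.8 F [ 0.1  0.8 -0.4] j6 -0.58
rotvec(tool) [1.57  0.006 0.002]
shift before turn [  74.075    1.514 -119.778] shift after turn [  74.365 -119.601   -1.222]
```

View pics/s9.png

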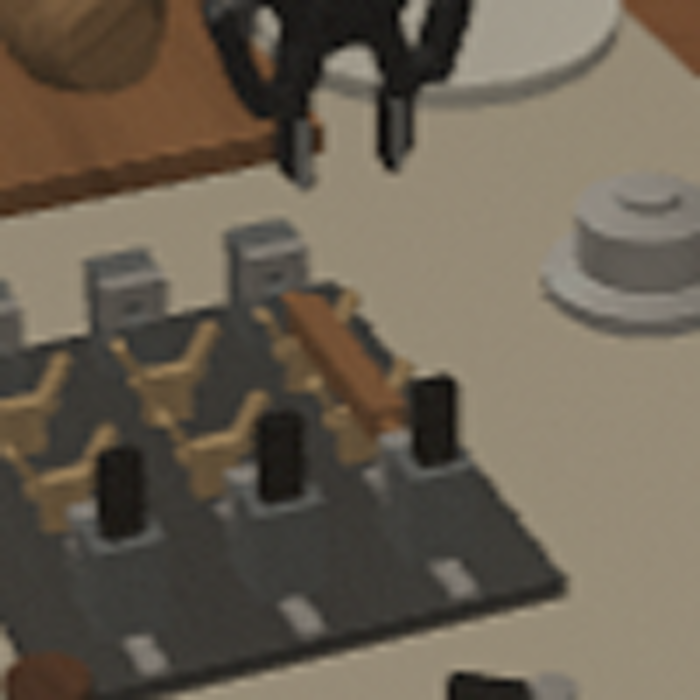

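Emit:
{"fn": "step_arm", "kwargs": {
  "motion": [
    [0,0,0,0,0,-30,45],
    [0,0,0,0,0,-30,45],
    [0,0,0,0,0,-30,45],
    [0,0,0,0,1,-30,45],
    [0,0,0,0,0,0,45],
    [0,0,0,25,0,0,45],
    [0,0,0,25,0,0,45],
    [0,0,0,22,0,0,45],
    [0,0,0,0,0,0,45],
    [0,0,0,0,0,0,0],
    [0,0,0,0,0,0,0],
    [0,0,0,0,0,0,0],
    [0,0,0,0,0,0,0]
  ],
  "grip_force": 40
}}

```text
time_s: 26.72
tcp_pos: [621.5, 101.3, 93.3]
ee_rot: [0.5, -0.5, 0.5, 0.5]
wrist_force: [-5.8, 1.2, 3.2]
width: 21.5
```

```bash
python3 - <<'E'
from h import *
go([623.5,152,93],180)
s=viewer.capture("side")
zoom(s["pixels"],215,90,100,100,7,"s10.png")
E
```

```text
t 26.73 tcp [621.5 101.3  93.3] axes x [-0.     0.001 -1.   ] y [-1.     0.001  0.   ] jawyaw 179.94 w 21.5 F [-5.8  1.2  3.2] j6 -0.41
rotvec(tool) [-0.001  0.001 -0.   ]
shift before turn [ 0.325 -1.907 50.669] shift after turn [ 0.299 -1.957 50.667]
```

View pics/s10.png

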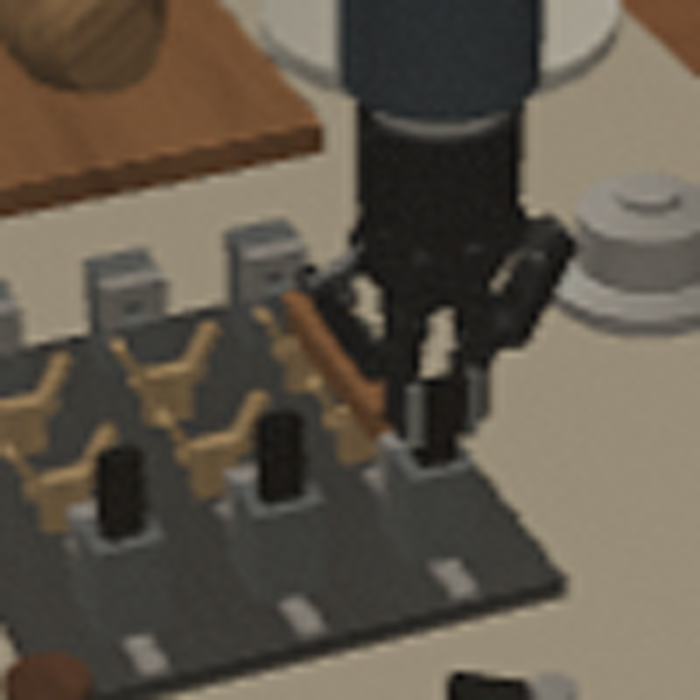

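Emit:
{"fn": "step_arm", "kwargs": {
  "motion": [
    [0,0,0,0,0,3,0],
    [0,0,0,0,0,5,0],
    [0,0,0,0,0,5,0],
    [0,0,0,0,0,5,0],
    [0,0,0,0,0,4,0],
    [0,0,0,0,0,4,0],
    [0,0,0,0,0,4,0],
    [0,0,0,0,0,0,0]
  ]
}}

```text
time_s: 27.78
tcp_pos: [621.7, 130.8, 93.3]
ee_rot: [0.5, -0.5, 0.5, 0.5]
wrist_force: [-5.5, -1.3, 3.4]
width: 21.3
```

```bash
python3 - <<'E'
from h import *
go([623.5,152,93],180)
s=viewer.capture("side")
zoom(s["pixels"],215,90,100,100,7,"s11.png")
E
```

```text
t 27.77 tcp [621.7 130.8  93.3] axes x [-0.    -0.001 -1.   ] y [-1.     0.001  0.   ] jawyaw 179.95 w 21.3 F [-5.5 -1.3  3.4] j6 -0.45
rotvec(tool) [-0.001 -0.001 -0.   ]
shift before turn [ 0.325 -1.811 21.227] shift after turn [ 0.337 -1.83  21.225]
```

View pics/s11.png

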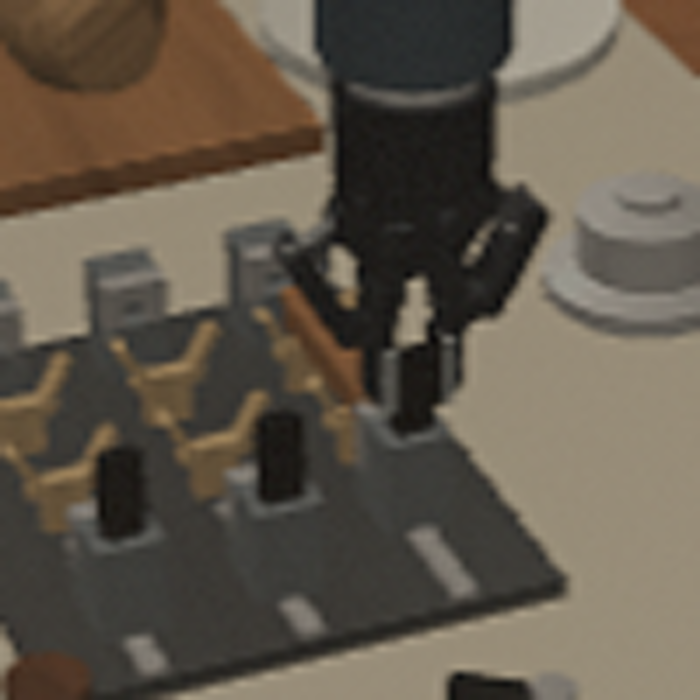

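Emit:
{"fn": "step_arm", "kwargs": {
  "motion": [
    [0,0,0,0,0,3,0],
    [0,0,0,0,0,3,0],
    [0,0,0,0,0,3,0],
    [0,0,0,0,0,3,0],
    [0,0,0,0,0,0,0]
  ]
}}

```text
time_s: 28.45
tcp_pos: [621.7, 142.7, 93.3]
ee_rot: [0.5, -0.5, 0.501, 0.5]
wrist_force: [-5.4, -0.4, 3.0]
width: 21.0
```

Emit:
{"fn": "step_arm", "kwargs": {
  "motion": [
    [0,0,0,0,0,2,0],
    [0,0,0,0,0,2,0],
    [0,0,0,0,0,0,0]
  ]
}}

```text
time_s: 28.82
tcp_pos: [621.7, 146.5, 93.3]
ee_rot: [0.5, -0.5, 0.501, 0.5]
wrist_force: [-5.0, -2.8, 3.2]
width: 21.3
```

Emit:
{"fn": "step_arm", "kwargs": {
  "motion": [
    [0,0,0,0,0,2,0],
    [0,0,0,0,0,0,0]
  ]
}}

```text
time_s: 29.08
tcp_pos: [621.7, 148.5, 93.3]
ee_rot: [0.5, -0.5, 0.501, 0.5]
wrist_force: [-5.6, -3.1, 3.6]
width: 21.4
```

Emit:
{"fn": "step_arm", "kwargs": {
  "motion": [
    [0,0,0,0,0,2,0],
    [0,0,0,0,0,0,0]
  ]
}}

```text
time_s: 29.32
tcp_pos: [621.7, 150.5, 93.3]
ee_rot: [0.5, -0.5, 0.501, 0.5]
wrist_force: [-4.9, -2.6, 3.3]
width: 21.4
```

Emit:
{"fn": "step_arm", "kwargs": {
  "motion": [
    [0,0,0,0,0,1,0],
    [0,0,0,0,0,1,0]
  ]
}}

```text
time_s: 29.58
tcp_pos: [621.7, 152.0, 93.3]
ee_rot: [0.5, -0.5, 0.501, 0.499]
wrist_force: [-3.8, -4.2, 3.7]
width: 21.2
```

Emit:
{"fn": "step_arm", "kwargs": {
  "motion": [
    [0,0,0,0,0,1,0],
    [0,0,0,0,0,0,0]
  ]
}}

```text
time_s: 29.82
tcp_pos: [621.7, 152.3, 93.3]
ee_rot: [0.499, -0.5, 0.501, 0.499]
wrist_force: [-4.1, -5.8, 3.5]
width: 21.6
```

```bash
python3 - <<'E'
from h import *
go(None)
s=viewer.capture("side")
zoom(s["pixels"],215,90,100,100,7,"s12.png")
E
```

```text
t 29.82 tcp [621.7 152.3  93.3] axes x [-0.001 -0.003 -1.   ] y [-1.     0.001  0.001] jawyaw 179.93 w 21.6 F [-4.1 -5.8  3.5] j6 -0.49
```

View pics/s12.png

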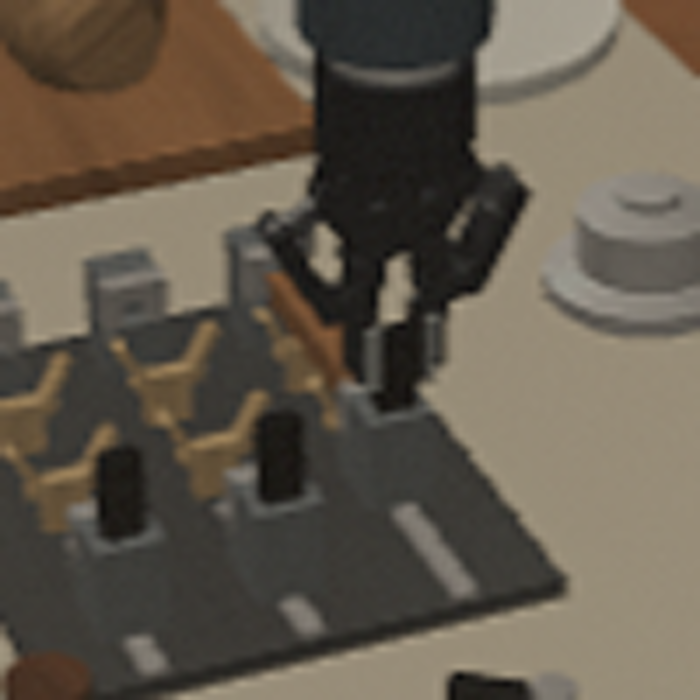

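Emit:
{"fn": "step_arm", "kwargs": {
  "motion": [
    [0,0,0,0,0,1,0],
    [0,0,0,0,0,1,0],
    [0,0,0,0,0,0,0]
  ]
}}

```text
time_s: 30.25
tcp_pos: [621.7, 152.7, 93.3]
ee_rot: [0.499, -0.5, 0.502, 0.499]
wrist_force: [-3.4, -10.6, 4.0]
width: 21.3
```

Emit:
{"fn": "step_arm", "kwargs": {
  "motion": [
    [0,0,0,0,0,-3,30],
    [0,0,0,0,0,0,45],
    [0,0,0,0,0,0,45],
    [0,0,0,-25,0,0,45],
    [0,0,0,-35,0,0,45],
    [0,0,0,-30,0,0,45],
    [0.157,0,0,0,0,-30,45],
    [0.157,0,0,0,0,0,45],
    [0.157,0,0,0,0,0,45],
    [0.157,0,0,0,0,0,45],
    [0.157,0,0,0,0,0,45],
    [0.157,0,0,0,0,0,45],
    [0.157,0,0,0,0,0,45],
    [0.157,0,0,0,0,0,45],
    [0.157,0,0,0,0,0,45],
    [0.157,0,0,0,0,0,45],
    [0,0,0,0,0,0,45]
  ]
}}

```text
time_s: 32.38
tcp_pos: [622.3, 123.5, 182.4]
ee_rot: [0.707, -0.0, 0.707, 0.001]
wrist_force: [0.2, 0.2, -0.1]
width: 45.0
```

```bash
python3 - <<'E'
from h import *
out,t,s=blanks()
go([621,-352.5,100],83+0)
go([455,-359.5,100],92)
zoom(s["pixels"],215,90,100,100,7,"s13.png")
E
```

```text
blank tri [ 620.9 -352.9    8.6] gap 1.5 ang [173.  173.2] px [344. 147.]
blank tri [ 455.  -359.6    7.9] gap 3.6 ang [1.9 2.2] px [347. 209.]
t 32.48 tcp [622.3 123.3 182.3] axes x [ 0.  0. -1.] y [-0.003  1.     0.   ] jawyaw 90.18 w 45.0 F [-0.4  0.3  0.3] j6 -2.01
rotvec(tool) [ 0.125  0.    -0.   ]
shift before turn [  82.22  -475.834   -2.795] shift after turn [  82.315 -472.43    56.745]
t 32.48 tcp [622.3 123.3 182.3] axes x [ 0.  0. -1.] y [-0.003  1.     0.   ] jawyaw 90.18 w 45.0 F [-0.4  0.3  0.3] j6 -2.01
rotvec(tool) [-0.032  0.    -0.   ]
shift before turn [  82.182 -482.302 -168.816] shift after turn [  82.315 -476.693 -184.001]
```

View pics/s13.png

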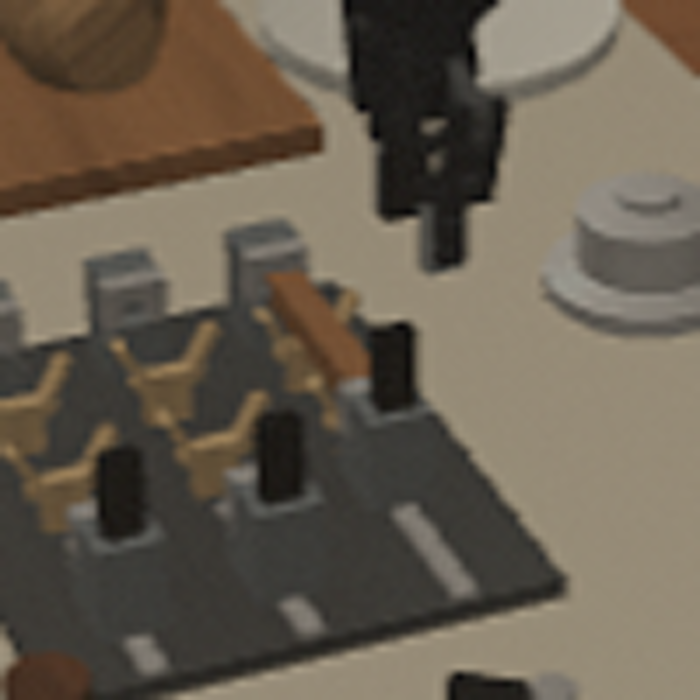

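Emit:
{"fn": "step_arm", "kwargs": {
  "motion": [
    [0.125,0,0,0,0,0,45],
    [0,0,0,0,-25,4,45],
    [0,0,0,0,-37,4,45],
    [0,0,0,0,-37,4,45],
    [0,0,0,0,-37,4,45],
    [0,0,0,0,-37,4,45],
    [0,0,0,0,-37,4,45],
    [0,0,0,0,-37,4,45],
    [0,0,0,10,-37,4,45],
    [0,0,0,10,-37,4,45],
    [0,0,0,10,-37,4,45],
    [0,0,0,10,-37,4,45],
    [0,0,0,20,-37,5,45],
    [0,0,0,20,-37,6,45],
    [0,0,0,0,0,0,45]
  ]
}}

```text
time_s: 34.35
tcp_pos: [616.5, -351.2, 99.2]
ee_rot: [0.704, 0.045, 0.707, -0.044]
wrist_force: [0.5, 0.2, 0.0]
width: 44.4
```

```bash
python3 - <<'E'
from h import *
out,t,s=blanks()
go([621,-352.8,13],83)
zoom(s["pixels"],250,180,140,120,5,"s14.png")
E
```

```text
blank tri [ 608.9 -353.7   10.9] gap 18.4 ang [171.9 173.2] px [343. 155.]
blank tri [ 455.2 -359.6    7.8] gap 3.9 ang [2.1 2.4] px [347. 209.]
t 34.45 tcp [ 618.1 -349.4  101.9] axes x [-0.001  0.    -1.   ] y [0.124 0.992 0.   ] jawyaw 82.88 w 44.9 F [0.3 0.8 0.9] j6 -1.4
rotvec(tool) [-0.002 -0.001 -0.   ]
shift before turn [88.879 -3.045  3.377] shift after turn [88.881 -3.045  3.323]
```

View pics/s14.png

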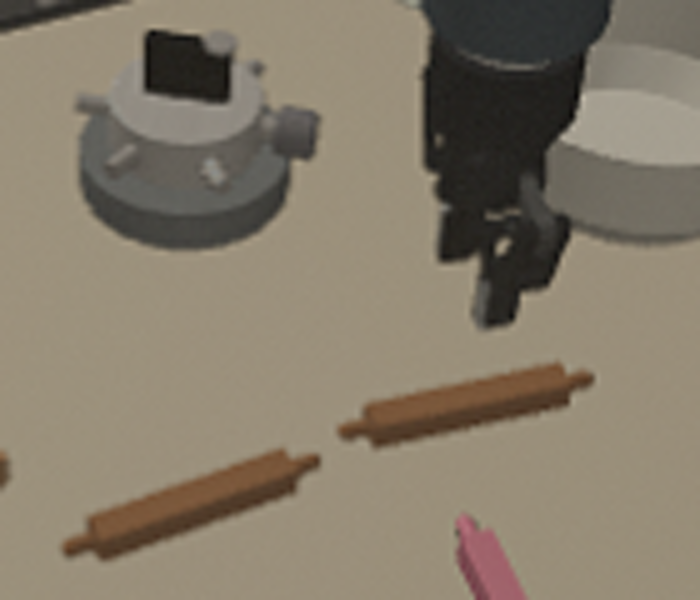

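Emit:
{"fn": "step_arm", "kwargs": {
  "motion": [
    [0,0,0,30,-2,2,40],
    [0,0,0,30,-1,1,40],
    [0,0,0,20,0,0,40],
    [0,0,0,8,0,0,40],
    [0,0,0,0,0,0,40],
    [0,0,0,0,0,0,40]
  ]
}}

```text
time_s: 35.2
tcp_pos: [621.7, -352.6, 15.9]
ee_rot: [0.707, 0.044, 0.705, -0.044]
wrist_force: [0.4, 0.6, 0.5]
width: 40.0
```

```bash
python3 - <<'E'
from h import *
go([621,-352.8,13],83)
E
```

```text
t 35.2 tcp [ 621.7 -352.6   15.9] axes x [ 0.002 -0.001 -1.   ] y [ 0.124  0.992 -0.001] jawyaw 82.88 w 40.0 F [0.4 0.6 0.5] j6 -1.4
rotvec(tool) [-0.002  0.002  0.001]
shift before turn [ 2.93  -0.299 -0.702] shift after turn [ 2.931 -0.3   -0.696]
```

Emit:
{"fn": "step_arm", "kwargs": {
  "motion": [
    [0,0,0,2,0,0,40],
    [0,0,0,0,0,0,0],
    [0,0,0,0,0,0,0],
    [0,0,0,0,0,0,0],
    [0,0,0,0,0,0,0]
  ],
  "grip_force": 50
}}

```text
time_s: 35.83
tcp_pos: [621.0, -352.6, 12.7]
ee_rot: [0.706, 0.044, 0.706, -0.044]
wrist_force: [0.7, -0.5, 3.4]
width: 16.8
```

Emit:
{"fn": "step_arm", "kwargs": {
  "motion": [
    [0,0,0,-15,0,0,0],
    [0,0,0,-30,0,0,0],
    [0,0,0,-35,0,0,0],
    [0,0,0,-35,0,0,0],
    [0,0,0,-35,0,0,0],
    [-0.17,0,0,0,0,0,0],
    [-0.17,0,0,0,0,0,0],
    [-0.17,0,0,0,0,0,0],
    [-0.17,0,0,0,0,0,0],
    [-0.17,0,0,0,0,0,0],
    [-0.17,0,0,0,0,0,0],
    [-0.17,0,0,0,0,0,0],
    [-0.17,0,0,0,0,0,0],
    [-0.17,0,0,0,0,0,0],
    [-0.17,0,0,0,0,0,0],
    [0,0,0,0,0,0,0]
  ]
}}

```text
time_s: 37.83
tcp_pos: [620.7, -352.5, 162.8]
ee_rot: [-0.499, 0.501, -0.499, -0.501]
wrist_force: [-0.2, -0.1, -1.2]
width: 16.8
```

```bash
python3 - <<'E'
from h import *
go([543,221,160],180)
s=viewer.capture("side")
zoom(s["pixels"],200,110,200,160,4,"s15.png")
E
```

```text
t 37.83 tcp [ 620.7 -352.5  162.8] axes x [ 0. -0. -1.] y [-1.    -0.002 -0.   ] jawyaw -179.86 w 16.8 F [-0.2 -0.1 -1.2] j6 0.3
rotvec(tool) [ 0.002 -0.     0.   ]
shift before turn [  2.762  76.294 573.653] shift after turn [  2.806  77.698 573.465]
```

View pics/s15.png

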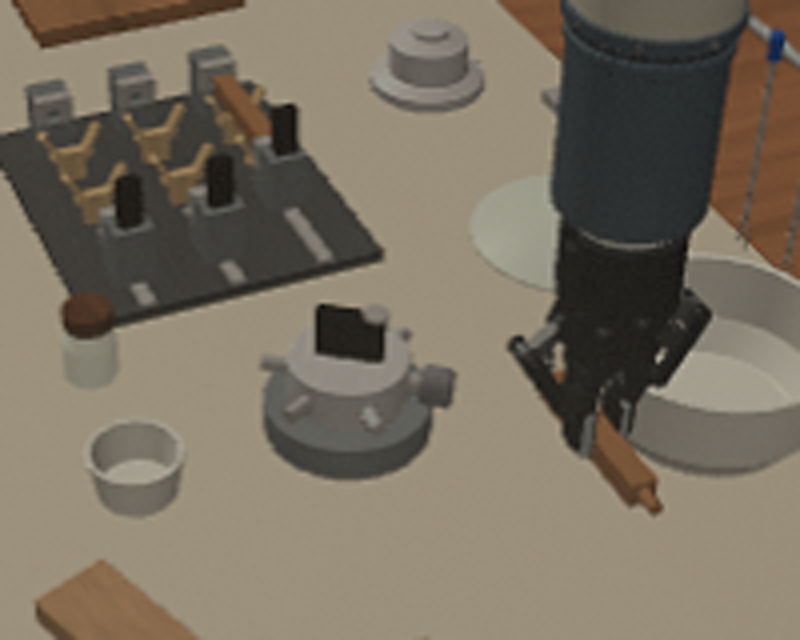

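Emit:
{"fn": "step_arm", "kwargs": {
  "motion": [
    [0.002,0,0,0,4,20,0],
    [0,0,0,0,5,35,0],
    [0,0,0,0,5,35,0],
    [0,0,0,0,5,35,0],
    [0,0,0,0,5,35,0],
    [0,0,0,0,5,35,0],
    [0,0,0,0,5,35,0],
    [0,0,0,0,5,35,0],
    [0,0,0,0,5,35,0],
    [0,0,0,0,5,35,0],
    [0,0,0,0,5,35,0],
    [0,0,0,0,5,35,0],
    [0,0,0,0,5,35,0],
    [0,0,0,0,5,35,0],
    [0,0,0,0,5,35,0],
    [0,0,0,0,3,35,0],
    [0,0,0,0,0,30,0],
    [0,0,0,0,0,0,0],
    [0,0,0,0,0,0,0]
  ]
}}

```text
time_s: 40.25
tcp_pos: [542.5, 222.1, 162.4]
ee_rot: [-0.5, 0.5, -0.5, -0.5]
wrist_force: [0.8, -1.2, 0.3]
width: 16.5
```

```bash
python3 - <<'E'
from h import *
go([543,221,58.7],180)
s=viewer.capture("side")
zoom(s["pixels"],195,70,140,140,5,"s16.png")
E
```

```text
t 40.25 tcp [542.5 222.1 162.4] axes x [-0. -0. -1.] y [-1. -0.  0.] jawyaw -179.98 w 16.5 F [ 0.8 -1.2  0.3] j6 -0.65
rotvec(tool) [ 0. -0. -0.]
shift before turn [103.732  -0.5    -1.062] shift after turn [103.732  -0.496  -1.077]
```

View pics/s16.png

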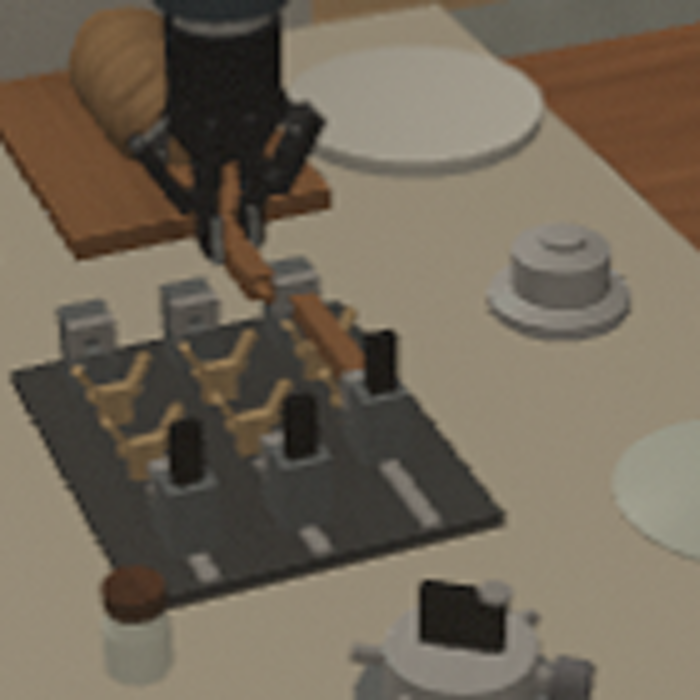

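```bash
python3 - <<'E'
from h import *
s=viewer.capture("side");t=viewer.capture("top")
zoom(s["pixels"],215,90,60,60,12,"s17.png");zoom(t["pixels"],60,90,160,140,4.5,"t17.png")
E
```

```text
(no output)
```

View pics/s17.png

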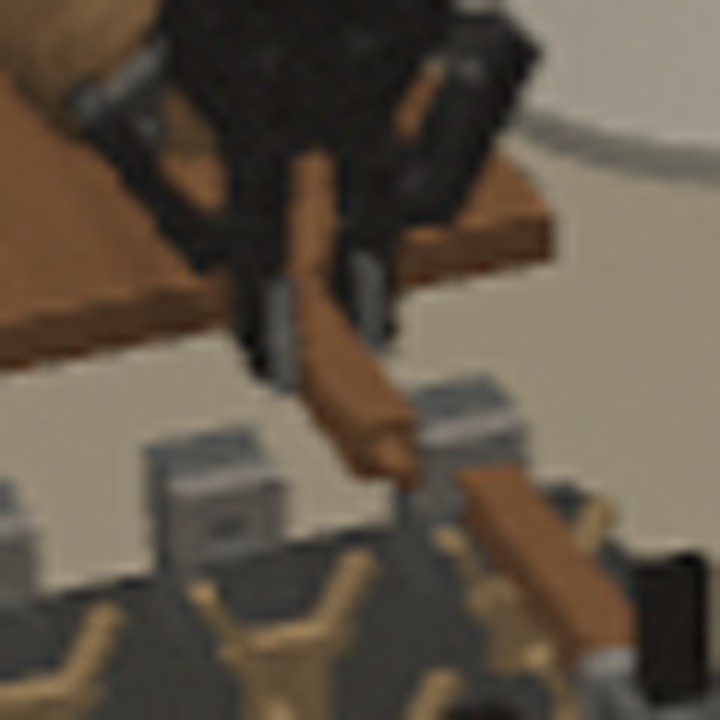

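View pics/t17.png

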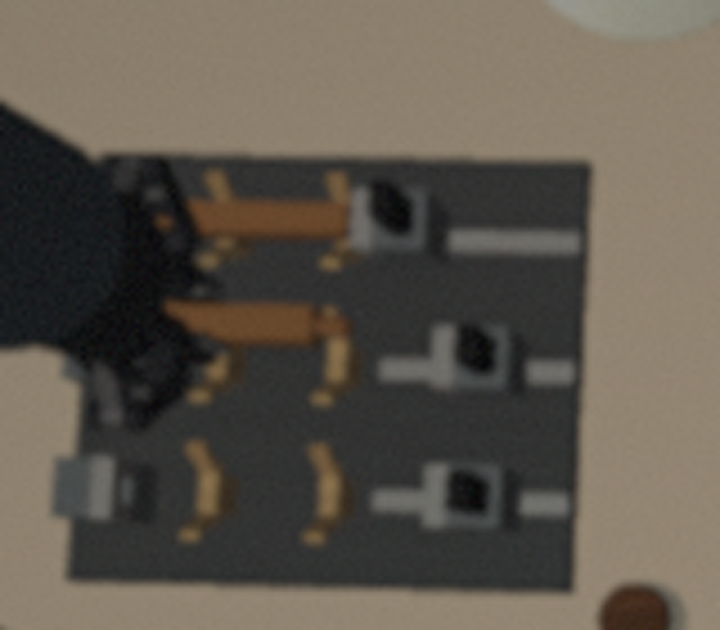

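```bash
python3 - <<'E'
from h import *
np.set_printoptions(precision=1,suppress=True)
s=viewer.capture("side");t=viewer.capture("top")
c=np.array([542.5,222,158])
for p,(x0,y0,f),n in((s,(215,90,12),"s"),(t,(60,90,4.5),"t")):
    for dz in (0,-10,-20,-30):
        X=[c+[0,-11,dz*11/75],c+[0,-57,dz*57/75],c+[0,-75,dz]]
        print(n,dz,((proj(p,X)-[x0,y0])*f).round(0).tolist())
E
```

```text
s 0 [[325.0, 369.0], [384.0, 447.0], [408.0, 479.0]]
s -10 [[325.0, 373.0], [385.0, 472.0], [409.0, 511.0]]
s -20 [[326.0, 378.0], [386.0, 496.0], [410.0, 543.0]]
s -30 [[326.0, 382.0], [386.0, 520.0], [411.0, 575.0]]
t 0 [[227.0, 327.0], [317.0, 328.0], [352.0, 329.0]]
t -10 [[228.0, 328.0], [322.0, 331.0], [359.0, 333.0]]
t -20 [[229.0, 328.0], [327.0, 334.0], [365.0, 336.0]]
t -30 [[230.0, 329.0], [332.0, 337.0], [371.0, 340.0]]
```

Emit:
{"fn": "step_arm", "kwargs": {
  "motion": [
    [0,0,0,25,0,-1,0],
    [0,0,0,30,-1,0,0],
    [0,0,0,25,0,0,0],
    [0,0,0,12,0,0,0],
    [0,0,0,8,0,0,0],
    [0,0,0,4,0,0,0],
    [0,0,0,0,0,0,0]
  ]
}}

```text
time_s: 41.38
tcp_pos: [543.8, 221.5, 58.7]
ee_rot: [-0.5, 0.501, -0.499, -0.5]
wrist_force: [-0.4, 0.9, 1.1]
width: 16.8
```

```bash
python3 - <<'E'
from h import *
go([543,221,55],180)
s=viewer.capture("side")
zoom(s["pixels"],215,90,100,100,7,"s18.png")
E
```

```text
t 41.38 tcp [543.8 221.5  58.7] axes x [ 0.001  0.    -1.   ] y [-1.    -0.002 -0.001] jawyaw -179.88 w 16.8 F [-0.4  0.9  1.1] j6 -0.65
rotvec(tool) [0.002 0.    0.001]
shift before turn [ 3.697  0.842 -0.487] shift after turn [ 3.698  0.839 -0.487]
```

View pics/s18.png

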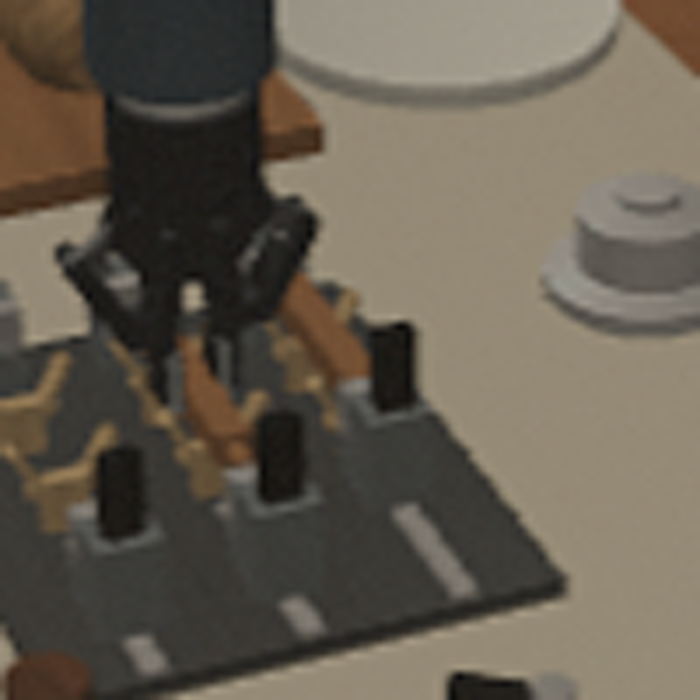

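Emit:
{"fn": "step_arm", "kwargs": {
  "motion": [
    [0,0,0,1,1,0,0],
    [0,0,0,1,0,0,0],
    [0,0,0,1,0,0,0],
    [0,0,0,0,0,0,0]
  ]
}}

```text
time_s: 41.92
tcp_pos: [542.5, 221.3, 55.2]
ee_rot: [0.499, -0.5, 0.5, 0.501]
wrist_force: [0.4, 0.5, -0.7]
width: 16.8
```

Emit:
{"fn": "step_arm", "kwargs": {
  "motion": [
    [0,0,0,1,0,0,0],
    [0,0,0,1,0,0,0],
    [0,0,0,0,0,0,0]
  ]
}}

```text
time_s: 42.3
tcp_pos: [542.6, 221.4, 53.7]
ee_rot: [-0.5, 0.501, -0.499, -0.5]
wrist_force: [-2.0, -1.1, 3.3]
width: 16.8
```

```bash
python3 - <<'E'
from h import *
go([543,221,55],180)
s=viewer.capture("side")
zoom(s["pixels"],225,120,60,60,12,"s19.png")
E
```

```text
t 42.3 tcp [542.6 221.4  53.7] axes x [ 0.  0. -1.] y [-1.    -0.002 -0.   ] jawyaw -179.88 w 16.8 F [-2.  -1.1  3.3] j6 -0.65
rotvec(tool) [0.002 0.    0.   ]
shift before turn [-1.303 -0.366 -0.394] shift after turn [-1.303 -0.367 -0.393]
```

View pics/s19.png

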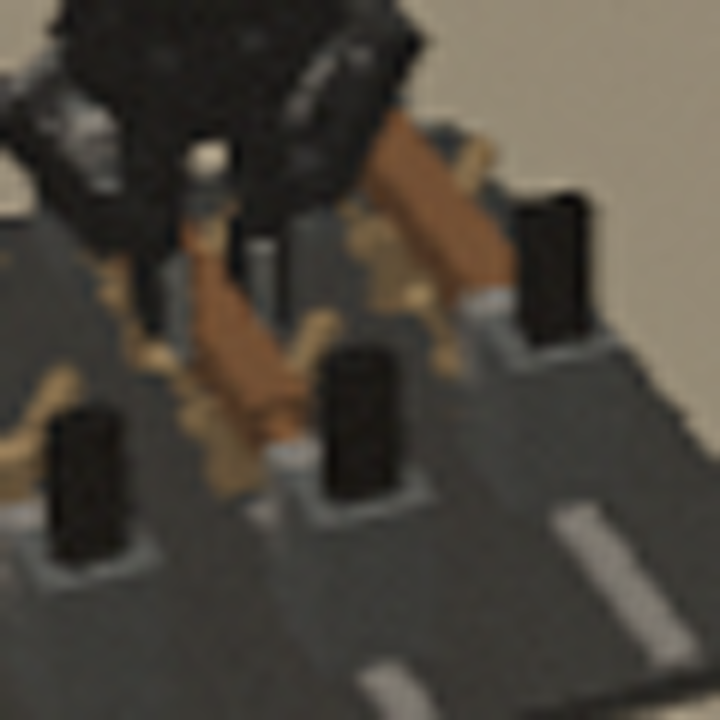

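Emit:
{"fn": "step_arm", "kwargs": {
  "motion": [
    [0,0,0,-1,0,0,25],
    [0,0,0,0,0,0,40],
    [0,0,0,0,0,0,40],
    [0,0,0,-20,0,0,40],
    [0,0,0,-30,0,0,40],
    [0,0,0,-30,0,0,40],
    [0,0,0,-30,0,0,40],
    [0,0,0,0,0,0,40],
    [0,0,0,0,0,-30,45],
    [0,0,0,0,0,-30,45],
    [0,0,0,0,0,-30,45],
    [0,0,0,0,0,-30,45],
    [0,0,0,0,0,0,45]
  ]
}}

```text
time_s: 43.98
tcp_pos: [542.3, 99.7, 163.5]
ee_rot: [0.5, -0.5, 0.501, 0.5]
wrist_force: [0.5, 0.3, -0.2]
width: 45.2
```

```bash
python3 - <<'E'
from h import *
go([543,102,93],180)
s=viewer.capture("side")
zoom(s["pixels"],215,90,100,100,7,"s20.png")
E
```

```text
t 43.98 tcp [542.3  99.7 163.5] axes x [-0.001 -0.    -1.   ] y [-1.     0.     0.001] jawyaw 179.98 w 45.2 F [ 0.5  0.3 -0.2] j6 -0.47
rotvec(tool) [-0.    -0.    -0.001]
shift before turn [70.511 -0.783  2.317] shift after turn [70.513 -0.684  2.282]
```

View pics/s20.png

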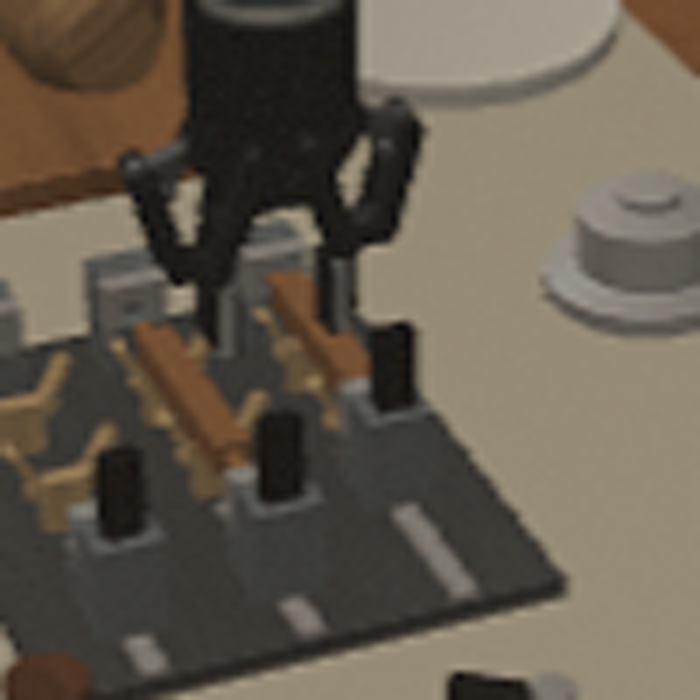

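Emit:
{"fn": "step_arm", "kwargs": {
  "motion": [
    [0,0,0,25,0,2,45],
    [0,0,0,25,0,0,45],
    [0,0,0,20,0,0,45],
    [0,0,0,0,0,0,45],
    [0,0,0,0,0,0,0],
    [0,0,0,0,0,0,0],
    [0,0,0,0,0,0,0],
    [0,0,0,0,0,0,0]
  ],
  "grip_force": 40
}}

```text
time_s: 45.02
tcp_pos: [543.5, 103.9, 95.3]
ee_rot: [-0.5, 0.501, -0.499, -0.5]
wrist_force: [-1.4, 3.2, 5.4]
width: 21.5
```

Emit:
{"fn": "step_arm", "kwargs": {
  "motion": [
    [0,0,0,0,0,3,0],
    [0,0,0,0,0,5,0],
    [0,0,0,0,0,5,0],
    [0,0,0,0,0,5,0],
    [0,0,0,0,0,4,0],
    [0,0,0,0,0,4,0],
    [0,0,0,0,0,4,0],
    [0,0,0,0,0,0,0]
  ]
}}

```text
time_s: 46.02
tcp_pos: [543.5, 133.0, 95.3]
ee_rot: [-0.5, 0.501, -0.499, -0.5]
wrist_force: [0.1, -0.9, 5.5]
width: 21.0
```

Emit:
{"fn": "step_arm", "kwargs": {
  "motion": [
    [0,0,0,0,0,3,0],
    [0,0,0,0,0,3,0],
    [0,0,0,0,0,3,0],
    [0,0,0,0,0,3,0],
    [0,0,0,0,0,0,0]
  ]
}}

```text
time_s: 46.65
tcp_pos: [543.6, 144.8, 95.3]
ee_rot: [-0.5, 0.501, -0.499, -0.5]
wrist_force: [0.3, -1.7, 6.1]
width: 21.0
```

Emit:
{"fn": "step_arm", "kwargs": {
  "motion": [
    [0,0,0,0,0,2,0],
    [0,0,0,0,0,2,0],
    [0,0,0,0,0,0,0]
  ]
}}

```text
time_s: 47.02
tcp_pos: [543.6, 148.7, 95.3]
ee_rot: [-0.5, 0.501, -0.499, -0.5]
wrist_force: [0.5, -2.8, 5.3]
width: 21.2
```

Emit:
{"fn": "step_arm", "kwargs": {
  "motion": [
    [0,0,0,0,0,2,0],
    [0,0,0,0,0,0,0]
  ]
}}

```text
time_s: 47.28
tcp_pos: [543.6, 150.7, 95.3]
ee_rot: [-0.5, 0.501, -0.499, -0.5]
wrist_force: [1.0, -2.3, 6.0]
width: 21.0
```

Emit:
{"fn": "step_arm", "kwargs": {
  "motion": [
    [0,0,0,0,0,1,0],
    [0,0,0,0,0,1,0],
    [0,0,0,0,0,0,0]
  ]
}}

```text
time_s: 47.65
tcp_pos: [543.6, 152.6, 95.3]
ee_rot: [-0.5, 0.501, -0.499, -0.5]
wrist_force: [1.2, -3.2, 6.0]
width: 21.5
```

Emit:
{"fn": "step_arm", "kwargs": {
  "motion": [
    [0,0,0,0,0,1,0],
    [0,0,0,0,0,1,0],
    [0,0,0,0,0,0,0]
  ]
}}

```text
time_s: 48.02
tcp_pos: [543.6, 154.4, 95.3]
ee_rot: [-0.5, 0.501, -0.499, -0.5]
wrist_force: [1.1, -2.7, 5.4]
width: 20.7
```

Emit:
{"fn": "step_arm", "kwargs": {
  "motion": [
    [0,0,0,0,0,1,0],
    [0,0,0,0,0,1,0],
    [0,0,0,0,0,0,0]
  ]
}}

```text
time_s: 48.4
tcp_pos: [543.6, 155.1, 95.3]
ee_rot: [-0.499, 0.502, -0.5, -0.499]
wrist_force: [1.6, -7.9, 5.2]
width: 21.5
```

Emit:
{"fn": "step_arm", "kwargs": {
  "motion": [
    [0,0,0,0,0,1,0],
    [0,0,0,0,0,0,0]
  ]
}}

```text
time_s: 48.65
tcp_pos: [543.6, 155.3, 95.3]
ee_rot: [-0.499, 0.502, -0.5, -0.499]
wrist_force: [2.8, -10.9, 5.7]
width: 21.3
```

Emit:
{"fn": "step_arm", "kwargs": {
  "motion": [
    [0,0,0,0,0,-3,30],
    [0,0,0,0,0,0,45],
    [0,0,0,0,0,0,45],
    [0,0,0,-25,0,0,45],
    [0,0,0,-35,0,0,45],
    [0,0,0,-30,0,0,45],
    [0.157,0,0,0,0,-30,45],
    [0.157,0,0,0,0,0,45],
    [0.157,0,0,0,0,0,45],
    [0.157,0,0,0,0,0,45],
    [0.157,0,0,0,0,0,45],
    [0.157,0,0,0,0,0,45],
    [0.157,0,0,0,0,0,45],
    [0.157,0,0,0,0,0,45],
    [0.157,0,0,0,0,0,45],
    [0.12,0,0,0,0,0,45],
    [0,0,0,0,0,0,45]
  ]
}}

```text
time_s: 50.78
tcp_pos: [542.6, 125.6, 184.2]
ee_rot: [0.707, -0.015, 0.707, 0.015]
wrist_force: [-0.3, -0.9, 1.0]
width: 44.8
```

```bash
python3 - <<'E'
from h import *
out,t,s=blanks()
go([455,-359.5,100],92)
zoom(s["pixels"],195,90,110,100,7,"s21.png")
E
```

```text
blank tri [ 454.8 -359.7    8.1] gap 2.7 ang [2.  2.3] px [347. 209.]
t 50.88 tcp [542.7 125.5 184.2] axes x [-0.  0. -1.] y [-0.043  0.999  0.   ] jawyaw 92.44 w 45.0 F [-0.1  1.4  0.3] j6 -2.04
rotvec(tool) [ 0.008 -0.    -0.   ]
shift before turn [  84.194 -480.87  -108.243] shift after turn [  84.189 -481.679 -104.59 ]
```

View pics/s21.png

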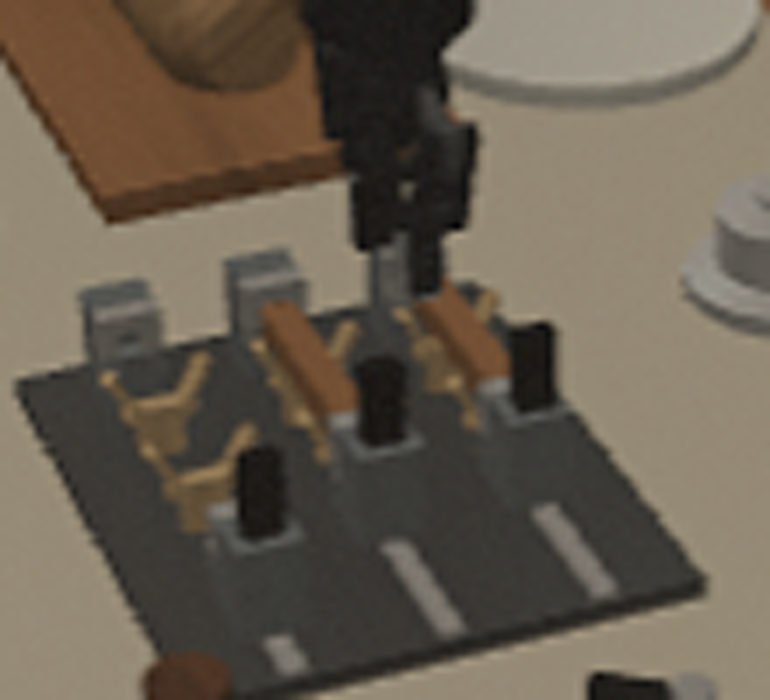

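Emit:
{"fn": "step_arm", "kwargs": {
  "motion": [
    [0.007,0,0,0,-25,-6,45],
    [0,0,0,0,-35,-8,45],
    [0,0,0,0,-35,-8,45],
    [0,0,0,0,-35,-8,45],
    [0,0,0,0,-35,-8,45],
    [0,0,0,0,-35,-8,45],
    [0,0,0,0,-35,-8,45],
    [0,0,0,0,-35,-8,45],
    [0,0,0,0,-35,-8,45],
    [0,0,0,0,-35,-8,45],
    [0,0,0,0,-35,-8,45],
    [0,0,0,20,-35,-8,45],
    [0,0,0,30,-35,-7,45],
    [0,0,0,30,-35,-7,45],
    [0,0,0,0,0,0,45]
  ]
}}

```text
time_s: 52.75
tcp_pos: [448.6, -358.9, 101.2]
ee_rot: [0.705, -0.01, 0.709, 0.012]
wrist_force: [-0.2, 0.6, 0.2]
width: 44.9
```

```bash
python3 - <<'E'
from h import *
out,t,s=blanks()
go([455,-359.6,13],92)
zoom(s["pixels"],220,180,140,120,5,"s22.png")
E
```

```text
t 52.85 tcp [ 450.7 -358.1  104.2] axes x [-0. -0. -1.] y [-0.033  0.999  0.   ] jawyaw 91.92 w 44.9 F [0.2 1.  1. ] j6 -1.14
rotvec(tool) [-0.001 -0.    -0.   ]
shift before turn [91.226 -1.593  4.268] shift after turn [91.228 -1.599  4.228]
```

View pics/s22.png

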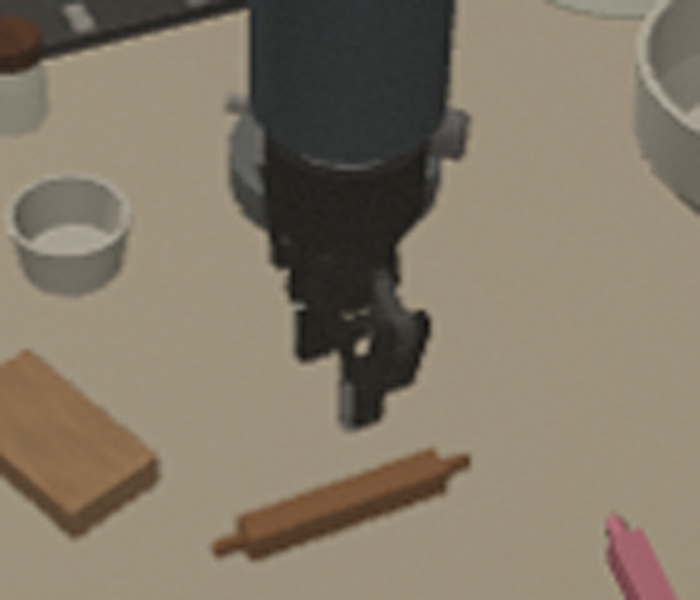

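Emit:
{"fn": "step_arm", "kwargs": {
  "motion": [
    [0,0,0,30,-1,3,40],
    [0,0,0,30,0,1,40],
    [0,0,0,20,0,0,40],
    [0,0,0,10,0,0,40],
    [0,0,0,0,0,0,40],
    [0,0,0,0,0,0,40]
  ]
}}

```text
time_s: 53.6
tcp_pos: [455.7, -359.1, 15.6]
ee_rot: [0.708, -0.012, 0.706, 0.011]
wrist_force: [-0.4, -0.8, 0.2]
width: 39.9
```

```bash
python3 - <<'E'
from h import *
go([455,-359.6,13],92)
E
```

```text
t 53.6 tcp [ 455.7 -359.1   15.6] axes x [ 0.002 -0.001 -1.   ] y [-0.034  0.999 -0.001] jawyaw 91.92 w 39.9 F [-0.4 -0.8  0.2] j6 -1.14
rotvec(tool) [-0.001  0.002  0.001]
shift before turn [ 2.623 -0.508 -0.756] shift after turn [ 2.624 -0.51  -0.751]
```

Emit:
{"fn": "step_arm", "kwargs": {
  "motion": [
    [0,0,0,2,0,0,40],
    [0,0,0,0,0,0,0],
    [0,0,0,0,0,0,0],
    [0,0,0,0,0,0,0],
    [0,0,0,0,0,0,0]
  ],
  "grip_force": 50
}}

```text
time_s: 54.22
tcp_pos: [455.1, -359.0, 12.8]
ee_rot: [0.707, -0.012, 0.707, 0.011]
wrist_force: [-0.1, 0.3, 4.5]
width: 17.3
```

Emit:
{"fn": "step_arm", "kwargs": {
  "motion": [
    [0,0,0,-15,0,0,0],
    [0,0,0,-30,0,0,0],
    [0,0,0,-35,0,0,0],
    [0,0,0,-35,0,0,0],
    [0,0,0,-35,0,0,0],
    [-0.154,0,0,0,0,0,0],
    [-0.154,0,0,0,0,0,0],
    [-0.154,0,0,0,0,0,0],
    [-0.154,0,0,0,0,0,0],
    [-0.154,0,0,0,0,0,0],
    [-0.154,0,0,0,0,0,0],
    [-0.154,0,0,0,0,0,0],
    [-0.154,0,0,0,0,0,0],
    [-0.154,0,0,0,0,0,0],
    [-0.154,0,0,0,0,0,0],
    [0,0,0,0,0,0,0]
  ]
}}

```text
time_s: 56.22
tcp_pos: [454.6, -358.8, 162.7]
ee_rot: [-0.5, 0.5, -0.5, -0.5]
wrist_force: [-0.7, -0.4, 0.1]
width: 16.6
```

```bash
python3 - <<'E'
from h import *
go([465.5,221,160],180)
s=viewer.capture("side")
zoom(s["pixels"],190,110,200,160,4,"s23.png")
E
```

```text
t 56.23 tcp [ 454.6 -358.8  162.7] axes x [ 0.  0. -1.] y [-1.    -0.001 -0.   ] jawyaw -179.97 w 16.6 F [-0.7 -0.4  0.1] j6 0.4
rotvec(tool) [0.001 0.    0.   ]
shift before turn [  2.733 -11.19  579.751] shift after turn [  2.709 -10.866 579.757]
```

View pics/s23.png

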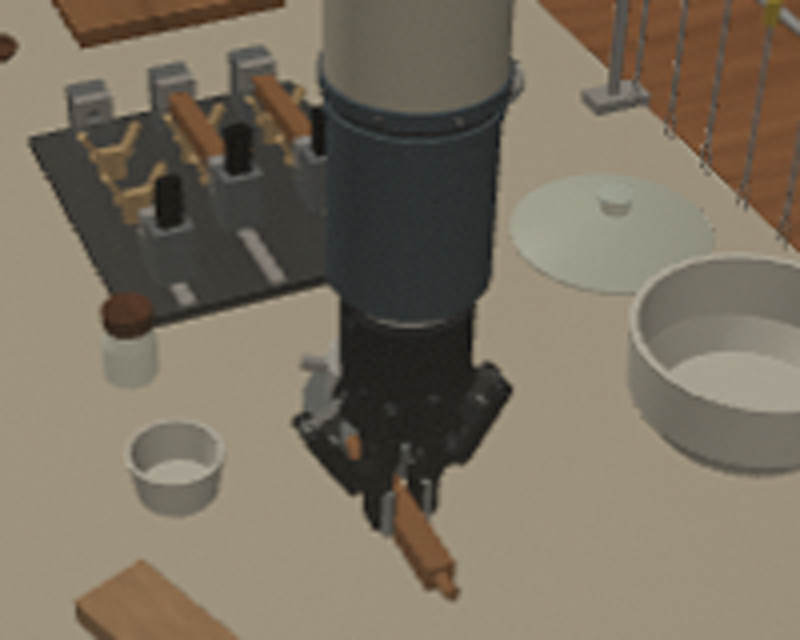

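Emit:
{"fn": "step_arm", "kwargs": {
  "motion": [
    [0,0,0,0,0,20,0],
    [0,0,0,0,-1,35,0],
    [0,0,0,0,-1,35,0],
    [0,0,0,0,-1,35,0],
    [0,0,0,0,-1,35,0],
    [0,0,0,0,-1,35,0],
    [0,0,0,0,-1,35,0],
    [0,0,0,0,-1,35,0],
    [0,0,0,0,-1,35,0],
    [0,0,0,0,-1,35,0],
    [0,0,0,0,-1,35,0],
    [0,0,0,0,-1,35,0],
    [0,0,0,0,0,35,0],
    [0,0,0,0,0,35,0],
    [0,0,0,0,0,35,0],
    [0,0,0,0,0,35,0],
    [0,0,0,0,0,35,0],
    [0,0,0,0,0,0,0],
    [0,0,0,0,0,0,0]
  ]
}}

```text
time_s: 58.65
tcp_pos: [464.0, 221.1, 162.3]
ee_rot: [0.499, -0.5, 0.5, 0.5]
wrist_force: [0.4, -0.4, -0.9]
width: 16.5
```

```bash
python3 - <<'E'
from h import *
go([465.5,221,58.7],180)
s=viewer.capture("side")
zoom(s["pixels"],195,90,110,110,7,"s24.png")
E
```

```text
t 58.65 tcp [464.  221.1 162.3] axes x [-0. -0. -1.] y [-1.    -0.002  0.   ] jawyaw -179.91 w 16.5 F [ 0.4 -0.4 -0.9] j6 -0.75
rotvec(tool) [ 0.002 -0.    -0.   ]
shift before turn [103.592  -1.574  -0.087] shift after turn [103.593  -1.539  -0.103]
```

View pics/s24.png

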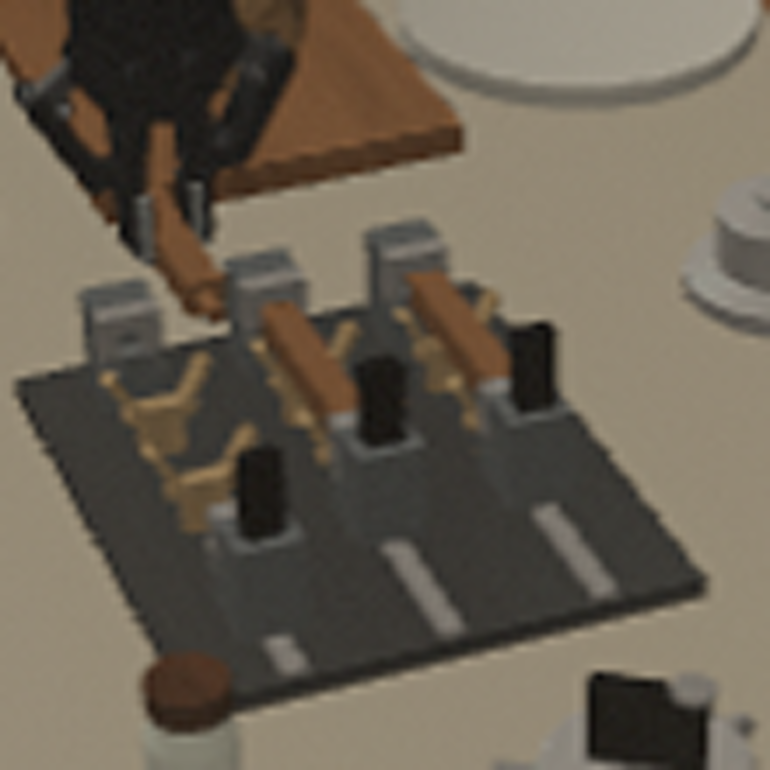

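Emit:
{"fn": "step_arm", "kwargs": {
  "motion": [
    [0,0,0,25,-1,0,0],
    [0,0,0,30,0,0,0],
    [0,0,0,25,0,0,0],
    [0,0,0,12,0,0,0],
    [0,0,0,8,0,0,0],
    [0,0,0,4,0,0,0],
    [0,0,0,0,0,0,0],
    [0,0,0,1,0,0,0],
    [0,0,0,1,0,0,0],
    [0,0,0,1,0,0,0],
    [0,0,0,0,0,0,0]
  ]
}}

```text
time_s: 60.08
tcp_pos: [465.6, 221.2, 55.2]
ee_rot: [0.499, -0.5, 0.5, 0.501]
wrist_force: [-0.1, 0.6, 0.5]
width: 16.7
```

Emit:
{"fn": "step_arm", "kwargs": {
  "motion": [
    [0,0,0,1,0,0,0],
    [0,0,0,1,0,0,0],
    [0,0,0,0,0,0,0]
  ]
}}

```text
time_s: 60.45
tcp_pos: [465.7, 221.2, 53.7]
ee_rot: [-0.5, 0.501, -0.499, -0.5]
wrist_force: [-2.4, 0.4, 5.0]
width: 16.4
```

```bash
python3 - <<'E'
from h import *
go([465.3,221,53.7],180)
s=viewer.capture("side")
zoom(s["pixels"],195,110,90,90,8,"s25.png")
E
```

```text
t 60.45 tcp [465.7 221.2  53.7] axes x [ 0.  0. -1.] y [-1.    -0.002 -0.   ] jawyaw -179.88 w 16.4 F [-2.4  0.4  5. ] j6 -0.75
rotvec(tool) [0.002 0.    0.   ]
shift before turn [ 0.022  0.355 -0.234] shift after turn [ 0.022  0.354 -0.234]
```

View pics/s25.png

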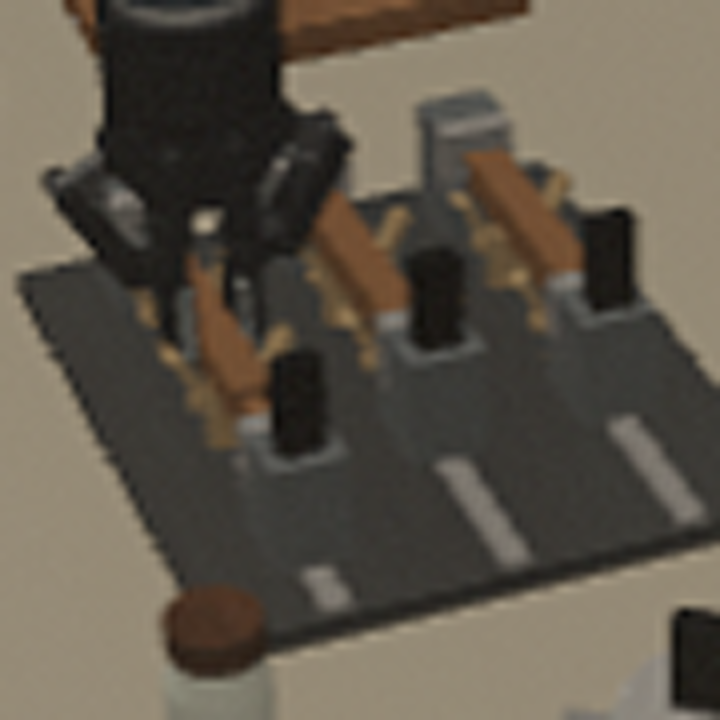

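Seated. I release it and move to tail 1.

Emit:
{"fn": "step_arm", "kwargs": {
  "motion": [
    [0,0,0,-1,0,0,25],
    [0,0,0,0,0,0,40],
    [0,0,0,0,0,0,40],
    [0,0,0,-20,0,0,40],
    [0,0,0,-30,0,0,40],
    [0,0,0,-30,0,0,40],
    [0,0,0,-30,0,0,40],
    [0,0,0,0,0,0,40],
    [0,0,0,0,0,-30,45],
    [0,0,0,0,0,-30,45],
    [0,0,0,0,0,-30,45],
    [0,0,0,0,0,-30,45],
    [0,0,0,0,0,0,45]
  ]
}}

```text
time_s: 62.12
tcp_pos: [465.3, 99.7, 163.5]
ee_rot: [0.5, -0.5, 0.501, 0.5]
wrist_force: [0.0, 0.1, -0.2]
width: 44.8
```

```bash
python3 - <<'E'
from h import *
go([465.3,102,93],180)
s=viewer.capture("side")
zoom(s["pixels"],195,90,100,100,7,"s26.png")
E
```

```text
t 62.12 tcp [465.3  99.7 163.5] axes x [-0.001 -0.001 -1.   ] y [-1.     0.     0.001] jawyaw 179.98 w 44.8 F [ 0.   0.1 -0.2] j6 -0.54
rotvec(tool) [-0.    -0.001 -0.001]
shift before turn [70.54  -0.099  2.369] shift after turn [70.541 -0.006  2.332]
```

View pics/s26.png

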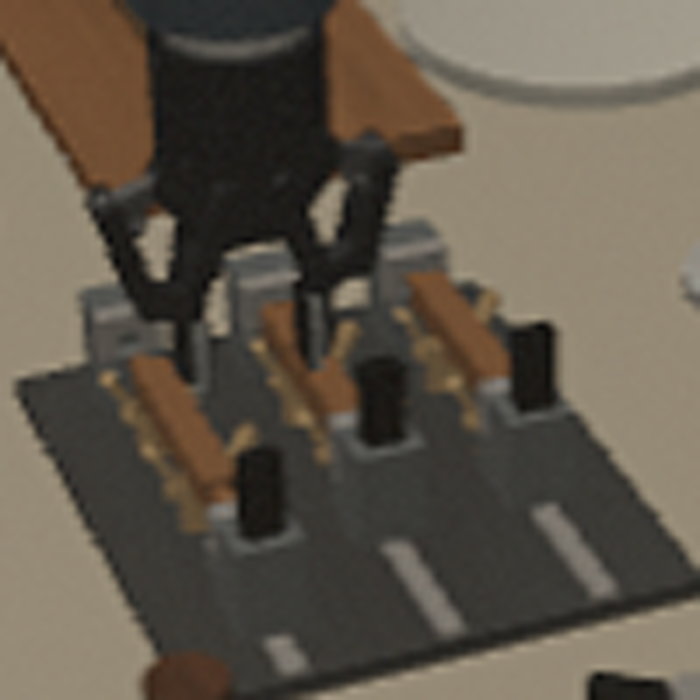

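Emit:
{"fn": "step_arm", "kwargs": {
  "motion": [
    [0,0,0,25,0,1,45],
    [0,0,0,25,0,0,45],
    [0,0,0,20,0,0,45],
    [0,0,0,0,0,0,45],
    [0,0,0,0,0,0,0],
    [0,0,0,0,0,0,0],
    [0,0,0,0,0,0,0],
    [0,0,0,0,0,0,0]
  ],
  "grip_force": 40
}}

```text
time_s: 63.18
tcp_pos: [465.6, 102.6, 95.2]
ee_rot: [0.5, -0.5, 0.499, 0.501]
wrist_force: [-5.0, 1.7, 6.1]
width: 21.3
```

Emit:
{"fn": "step_arm", "kwargs": {
  "motion": [
    [0,0,0,0,0,3,0],
    [0,0,0,0,0,5,0],
    [0,0,0,0,0,5,0],
    [0,0,0,0,0,5,0],
    [0,0,0,0,0,4,0],
    [0,0,0,0,0,4,0],
    [0,0,0,0,0,4,0],
    [0,0,0,0,0,0,0]
  ]
}}

```text
time_s: 64.18
tcp_pos: [465.6, 132.0, 95.2]
ee_rot: [-0.499, 0.501, -0.499, -0.5]
wrist_force: [-3.4, -0.8, 5.3]
width: 21.0
```

Emit:
{"fn": "step_arm", "kwargs": {
  "motion": [
    [0,0,0,0,0,3,0],
    [0,0,0,0,0,3,0],
    [0,0,0,0,0,3,0],
    [0,0,0,0,0,3,0],
    [0,0,0,0,0,0,0]
  ]
}}

```text
time_s: 64.8
tcp_pos: [465.7, 144.1, 95.2]
ee_rot: [-0.499, 0.501, -0.499, -0.5]
wrist_force: [-4.6, -1.3, 3.9]
width: 21.4
```

Emit:
{"fn": "step_arm", "kwargs": {
  "motion": [
    [0,0,0,0,0,2,0],
    [0,0,0,0,0,2,0],
    [0,0,0,0,0,2,0],
    [0,0,0,0,0,0,0]
  ]
}}

```text
time_s: 65.3
tcp_pos: [465.7, 150.0, 95.2]
ee_rot: [-0.499, 0.501, -0.499, -0.5]
wrist_force: [-3.7, -2.0, 5.8]
width: 21.0
```

Emit:
{"fn": "step_arm", "kwargs": {
  "motion": [
    [0,0,0,0,0,1,0],
    [0,0,0,0,0,1,0],
    [0,0,0,0,0,0,0]
  ]
}}

```text
time_s: 65.68
tcp_pos: [465.7, 151.8, 95.2]
ee_rot: [-0.499, 0.501, -0.5, -0.5]
wrist_force: [-4.0, -2.5, 6.1]
width: 21.0
```

Emit:
{"fn": "step_arm", "kwargs": {
  "motion": [
    [0,0,0,0,0,1,0],
    [0,0,0,0,0,1,0],
    [0,0,0,0,0,0,0]
  ]
}}

```text
time_s: 66.05
tcp_pos: [465.7, 153.2, 95.2]
ee_rot: [-0.499, 0.501, -0.5, -0.5]
wrist_force: [-3.1, -5.3, 6.8]
width: 21.0
```

Emit:
{"fn": "step_arm", "kwargs": {
  "motion": [
    [0,0,0,0,0,1,0],
    [0,0,0,0,0,1,0],
    [0,0,0,0,0,0,0]
  ]
}}

```text
time_s: 66.42
tcp_pos: [465.6, 153.7, 95.2]
ee_rot: [-0.498, 0.502, -0.501, -0.499]
wrist_force: [-1.3, -10.1, 5.8]
width: 21.1
```

Emit:
{"fn": "step_arm", "kwargs": {
  "motion": [
    [0,0,0,0,0,-3,30],
    [0,0,0,0,0,0,45],
    [0,0,0,0,0,0,45],
    [0,0,0,-25,0,0,45],
    [0,0,0,-35,0,0,45],
    [0,0,0,-30,0,0,45],
    [0,0,0,-20,0,-20,45],
    [0,0,0,0,0,-30,45],
    [0,0,0,0,0,-30,45],
    [0,0,0,0,0,0,45]
  ]
}}

```text
time_s: 67.68
tcp_pos: [465.9, 72.2, 204.5]
ee_rot: [0.5, -0.5, 0.5, 0.5]
wrist_force: [-0.3, -0.2, -0.8]
width: 45.3
```

```bash
python3 - <<'E'
from h import *
np.set_printoptions(precision=1,suppress=True)
t=viewer.capture("top"); s=viewer.capture("side")
go(None)
zoom(s["pixels"],195,90,110,100,7,"s27.png")
zoom(t["pixels"],60,110,230,110,3.4,"t27.png")
# grips
g=s["pixels"].max(2); m=np.zeros(g.shape,np.uint8); m[115:205,220:300]=g[115:205,220:300]<40
k,l,st,ce=cv2.connectedComponentsWithStats(m)
for i in range(1,k):
    if 20<st[i,4]<200: print(st[i],ce[i],onz(s,ce[i],89)[0])
for z in (108,68,50):
  cv2.imwrite(f"pics/tur{z}.png",ortho(t,z,455,655,-210,-10,3))
E
```

```text
t 67.78 tcp [466.   73.4 204.3] axes x [ 0.  0. -1.] y [-1.    -0.002 -0.   ] jawyaw -179.91 w 44.9 F [-0.4  1.4 -0.1] j6 -0.49
[268 136   6  13  69] [270.536 141.928] [620.791 154.162  89.   ]
[246 141   7  13  73] [249.233 146.466] [544.879 155.82   89.   ]
[224 146   7  13  73] [226.63  151.767] [465.551 154.935  89.   ]
[279 186  17  14 174] [286.379 193.08 ] [ 556.155 -117.953   89.   ]
```

View pics/s27.png

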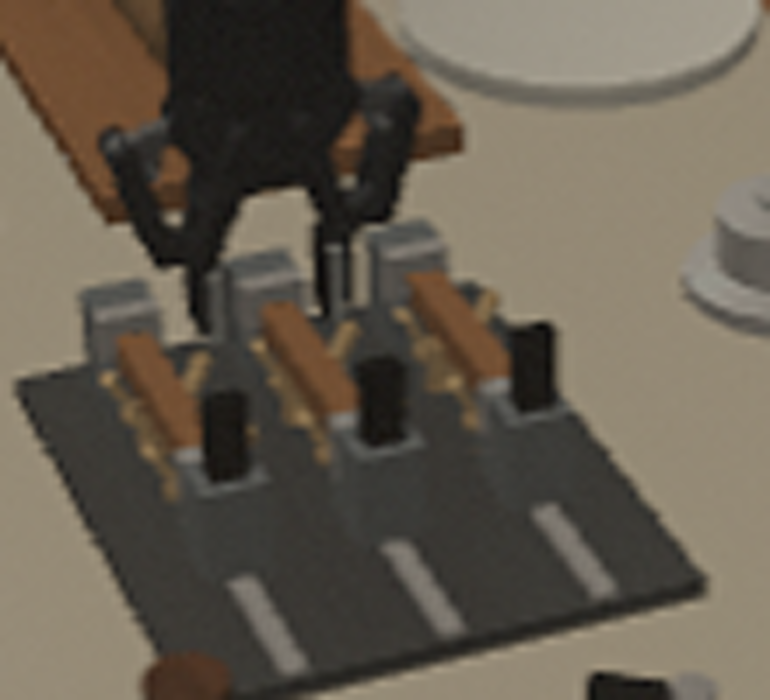

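View pics/tur108.png

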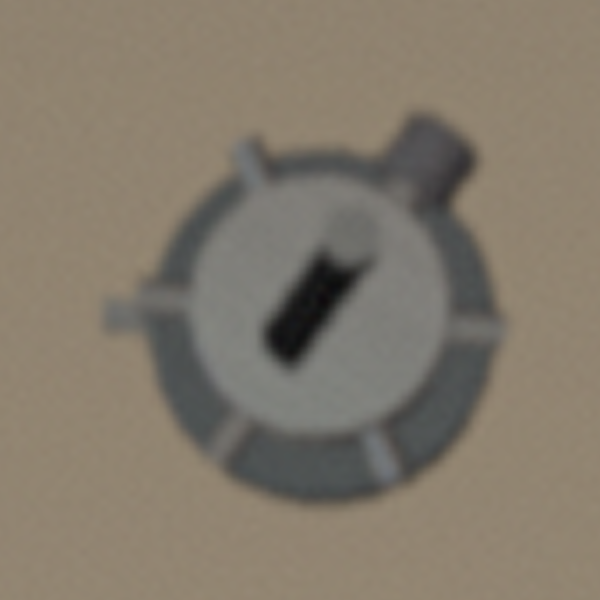

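```bash
python3 - <<'E'
from h import *
t=cv2.imread("pics/tur68.png"); 
g=cv2.GaussianBlur(cv2.cvtColor(t,cv2.COLOR_BGR2GRAY),(7,7),2)
c=cv2.HoughCircles(g,cv2.HOUGH_GRADIENT,1,50,param1=60,param2=20,minRadius=110,maxRadius=190)
for r in c[0][:4]: print(r, 655-r[1]/3,-10-r[0]/3)
b=cv2.imread("pics/tur108.png").max(2)
m=(b<45).astype(np.uint8); k,l,st,ce=cv2.connectedComponentsWithStats(m)
i=1+np.argmax(st[1:,4]); ys,xs=np.nonzero(l==i); R=cv2.minAreaRect(np.c_[xs,ys].astype(np.float32)); print(R)
go([557,-117.5,160],55)
E
```

```text
Traceback (most recent call last):
TypeError: 'NoneType' object is not subscriptable
```

View pics/tur68.png

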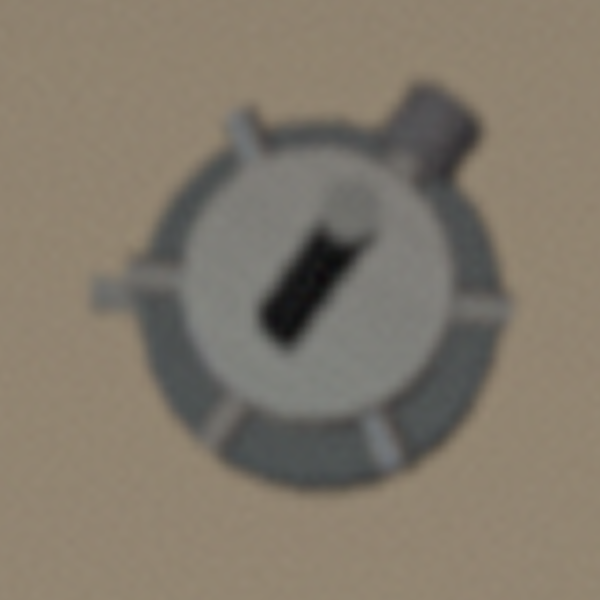

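```bash
python3 - <<'E'
from h import *
go([557.5,-116.5,150],54.8)
E
```

```text
t 67.78 tcp [466.   73.4 204.3] axes x [ 0.  0. -1.] y [-1.    -0.002 -0.   ] jawyaw -179.91 w 44.9 F [-0.4  1.4 -0.1] j6 -0.49
rotvec(tool) [ 2.187  0.001 -0.   ]
shift before turn [  54.263  -91.164 -190.072] shift after turn [  54.317 -102.46   184.213]
```

Emit:
{"fn": "step_arm", "kwargs": {
  "motion": [
    [0,0,0,0,-13,-27,45],
    [0,0,0,0,-13,-27,45],
    [0,0,0,0,-13,-27,45],
    [0,0,0,0,-13,-27,45],
    [0,0,0,0,-13,-28,45],
    [0,0,0,0,-13,-28,45],
    [0.168,0,0,0,-13,-26,45],
    [0.168,0,0,0,0,0,45],
    [0.168,0,0,0,0,0,45],
    [0.168,0,0,0,0,0,45],
    [0.168,0,0,0,0,0,45],
    [0.168,0,0,0,0,0,45],
    [0.168,0,0,0,0,0,45],
    [0.168,0,0,0,0,0,45],
    [0.168,0,0,0,0,0,45],
    [0.168,0,0,0,0,0,45],
    [0.168,0,0,0,0,0,45],
    [0.168,0,0,0,0,0,45],
    [0.168,0,0,0,0,0,45],
    [0,0,0,0,0,0,45]
  ]
}}

```text
time_s: 70.28
tcp_pos: [557.7, -115.8, 204.0]
ee_rot: [0.675, 0.212, 0.675, -0.212]
wrist_force: [-0.2, 0.3, 0.6]
width: 45.1
```

```bash
python3 - <<'E'
from h import *
go([557.5,-116.5,93],54.8)
s=viewer.capture("side"); t=viewer.capture("top")
zoom(s["pixels"],240,130,90,100,7,"s28.png")
zoom(s["pixels"],195,100,110,90,7,"s28b.png")
E
```

```text
t 70.28 tcp [ 557.7 -115.8  204. ] axes x [-0.  0. -1.] y [ 0.572  0.82  -0.   ] jawyaw 55.13 w 45.1 F [-0.2  0.3  0.6] j6 -2.25
rotvec(tool) [ 0.006 -0.     0.   ]
shift before turn [111.043  -0.723   0.288] shift after turn [111.043  -0.722   0.269]
```

View pics/s28.png

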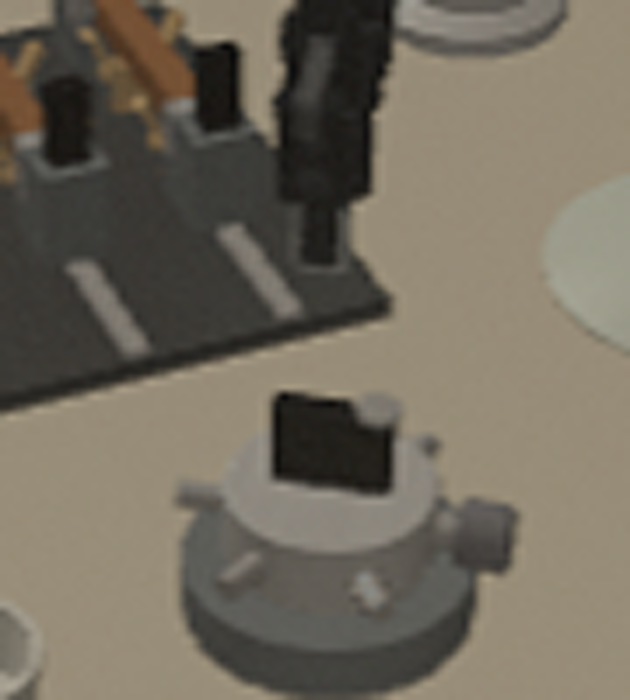

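View pics/s28b.png

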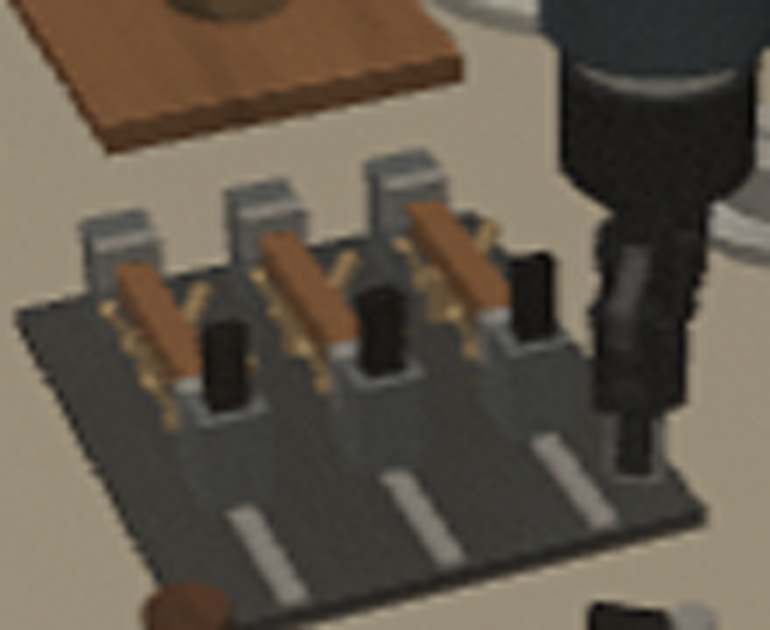

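Emit:
{"fn": "step_arm", "kwargs": {
  "motion": [
    [0,0,0,25,0,0,45],
    [0,0,0,35,0,0,45],
    [0,0,0,25,0,0,45],
    [0,0,0,15,0,0,45],
    [0,0,0,10,0,0,45],
    [0,0,0,0,0,0,45],
    [0,0,0,0,0,0,45]
  ]
}}

```text
time_s: 71.25
tcp_pos: [558.0, -116.7, 95.2]
ee_rot: [0.675, 0.213, 0.674, -0.212]
wrist_force: [0.0, -0.2, -0.2]
width: 45.3
```

```bash
python3 - <<'E'
from h import *
go([557,-117,93],54.8)
s=viewer.capture("side")
zoom(s["pixels"],240,110,90,100,7,"s29.png")
E
```

```text
t 71.25 tcp [ 558.  -116.7   95.2] axes x [ 0.002 -0.    -1.   ] y [0.573 0.819 0.001] jawyaw 55.01 w 45.3 F [ 0.  -0.2 -0.2] j6 -2.25
rotvec(tool) [ 0.004  0.002 -0.001]
shift before turn [ 2.246 -0.812 -0.605] shift after turn [ 2.248 -0.812 -0.599]
```

View pics/s29.png

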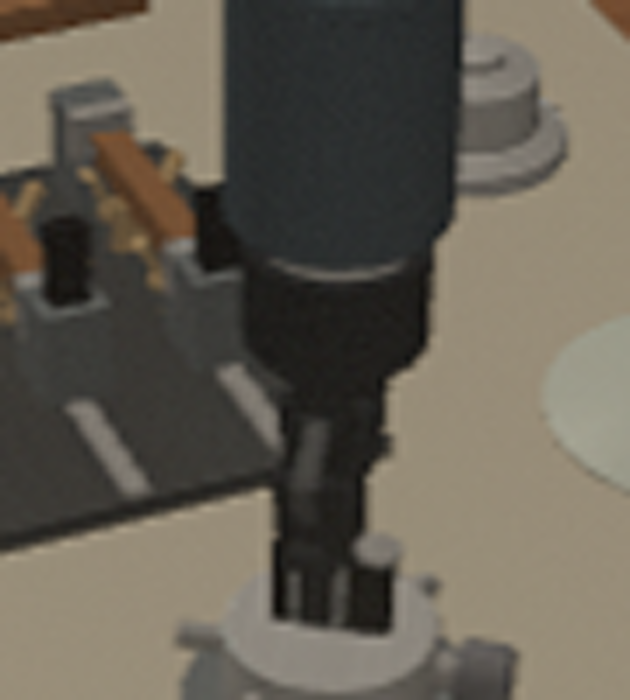

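Emit:
{"fn": "step_arm", "kwargs": {
  "motion": [
    [0,0,0,0,0,0,0],
    [0,0,0,0,0,0,0],
    [0,0,0,0,0,0,0],
    [0,0,0,0,0,0,0]
  ],
  "grip_force": 50
}}

```text
time_s: 71.8
tcp_pos: [557.7, -116.5, 94.9]
ee_rot: [0.675, 0.213, 0.674, -0.213]
wrist_force: [-1.0, 2.1, 4.7]
width: 13.0
```

Emit:
{"fn": "step_arm", "kwargs": {
  "motion": [
    [-0.08,0,0,0,0,0,0],
    [-0.08,0,0,0,0,0,0],
    [-0.08,0,0,0,0,0,0],
    [-0.08,0,0,0,0,0,0],
    [0,0,0,0,0,0,0]
  ]
}}

```text
time_s: 72.42
tcp_pos: [557.4, -117.0, 94.9]
ee_rot: [0.7, 0.102, 0.699, -0.103]
wrist_force: [-1.4, 0.8, 5.9]
width: 13.0
```

Emit:
{"fn": "step_arm", "kwargs": {
  "motion": [
    [-0.1,0,0,0,0,0,0],
    [-0.1,0,0,0,0,0,0],
    [-0.1,0,0,0,0,0,0],
    [-0.1,0,0,0,0,0,0],
    [-0.1,0,0,0,0,0,0],
    [-0.1,0,0,0,0,0,0],
    [-0.1,0,0,0,0,0,0],
    [-0.1,0,0,0,0,0,0],
    [0,0,0,0,0,0,0]
  ]
}}

```text
time_s: 73.55
tcp_pos: [557.5, -118.4, 94.9]
ee_rot: [0.684, -0.179, 0.684, 0.177]
wrist_force: [0.5, -5.2, 3.3]
width: 13.0
```

```bash
python3 - <<'E'
from h import *
go(None); print(readout.observe()["torque"])
s=viewer.capture("side")
zoom(s["pixels"],240,130,90,100,7,"s30.png")
E
```

```text
t 73.55 tcp [ 557.5 -118.4   94.9] axes x [ 0.    -0.003 -1.   ] y [-0.487  0.873 -0.003] jawyaw 119.16 w 13.0 F [ 0.5 -5.2  3.3] j6 -1.13
[-1.761  0.105 -0.019]
```

View pics/s30.png

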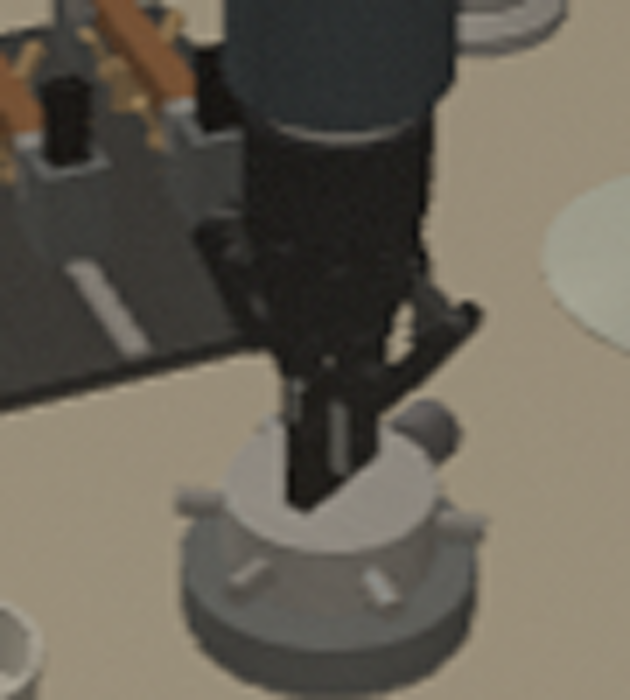

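Emit:
{"fn": "step_arm", "kwargs": {
  "motion": [
    [-0.1,0,0,0,0,0,0],
    [-0.1,0,0,0,0,0,0],
    [-0.1,0,0,0,0,0,0],
    [-0.1,0,0,0,0,0,0],
    [-0.1,0,0,0,0,0,0],
    [-0.1,0,0,0,0,0,0],
    [-0.1,0,0,0,0,0,0],
    [-0.1,0,0,0,0,0,0],
    [-0.1,0,0,0,0,0,0],
    [-0.07,0,0,0,0,0,0],
    [0,0,0,0,0,0,0],
    [0,0,0,0,0,0,0]
  ]
}}

```text
time_s: 75.1
tcp_pos: [558.9, -119.3, 94.9]
ee_rot: [0.522, -0.478, 0.523, 0.474]
wrist_force: [5.4, -9.6, -1.4]
width: 13.1
```

```bash
python3 - <<'E'
from h import *
go(None); print(readout.observe()["torque"])
s=viewer.capture("side")
zoom(s["pixels"],240,130,90,100,7,"s31.png")
E
```

```text
t 75.1 tcp [ 558.9 -119.3   94.9] axes x [ 0.003 -0.004 -1.   ] y [-0.996  0.093 -0.003] jawyaw 174.69 w 13.1 F [ 5.4 -9.6 -1.4] j6 -0.16
[-3.278 -1.581  0.056]
```

View pics/s31.png

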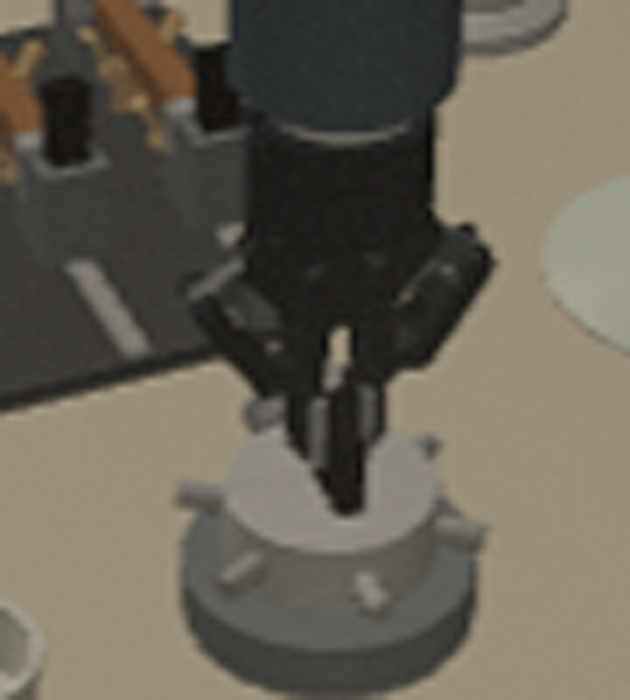

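Emit:
{"fn": "step_arm", "kwargs": {
  "motion": [
    [0,0,0,0,-1,-2,0],
    [0,0,0,0,0,0,30],
    [0,0,0,0,0,0,45],
    [0,0,0,0,0,0,45],
    [0,0,0,-20,0,0,45],
    [0,0,0,-35,0,0,45],
    [0,0,0,-35,0,0,45],
    [0,0,0,-35,0,0,45],
    [0,0,0,0,0,-40,45],
    [0,0,0,0,0,-40,45],
    [0,0,0,0,0,-40,45],
    [0,0,0,0,0,-40,45],
    [0,0,0,0,0,-40,45],
    [0,0,0,0,0,-40,45],
    [0,0,0,0,0,0,45]
  ]
}}

```text
time_s: 77.03
tcp_pos: [535.2, -359.8, 218.2]
ee_rot: [0.523, -0.475, 0.524, 0.476]
wrist_force: [-0.4, 1.0, -0.6]
width: 44.9
```

```bash
python3 - <<'E'
from h import *
np.set_printoptions(precision=1,suppress=True)
go(None)
s=viewer.capture("side"); t=viewer.capture("top")
zoom(s["pixels"],180,90,180,150,4.4,"s32.png")
zoom(t["pixels"],60,110,240,130,3.3,"t32.png")
cv2.imwrite("pics/tur108b.png",ortho(t,108,455,655,-210,-10,3))
for p in (s,t):
    for nm in ("ramekin","pepper","matchbox"): print(nm,[(d["bbox"],round(d["confidence"],2)) for d in viewer.find_in(p,nm)][:2])
E
```

```text
t 77.03 tcp [ 535.2 -359.8  218.2] axes x [-0.002  0.    -1.   ] y [-0.995  0.095  0.002] jawyaw 174.54 w 44.9 F [-0.4  1.  -0.6] j6 0.25
ramekin [([218.5, 218.3, 30.0, 19.5], 0.82)]
pepper [([217.6, 181.8, 15.6, 26.2], 0.54)]
matchbox [([211.7, 251.5, 42.4, 36.2], 0.69)]
ramekin []
pepper [([193.9, 219.1, 17.5, 15.7], 0.84)]
matchbox [([317.6, 243.6, 15.8, 26.8], 0.69), ([72.0, 121.7, 118.7, 100.8], 0.55)]
```

View pics/s32.png

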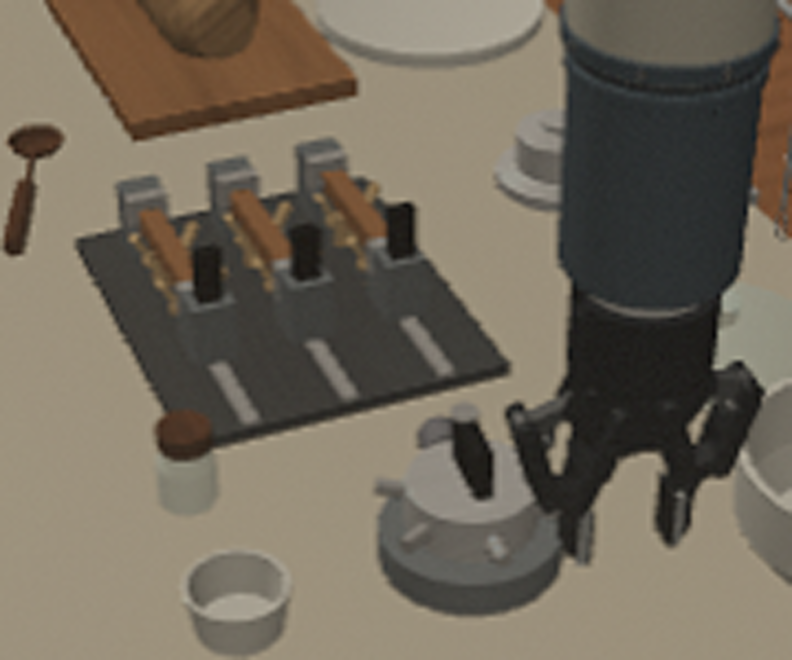

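View pics/t32.png

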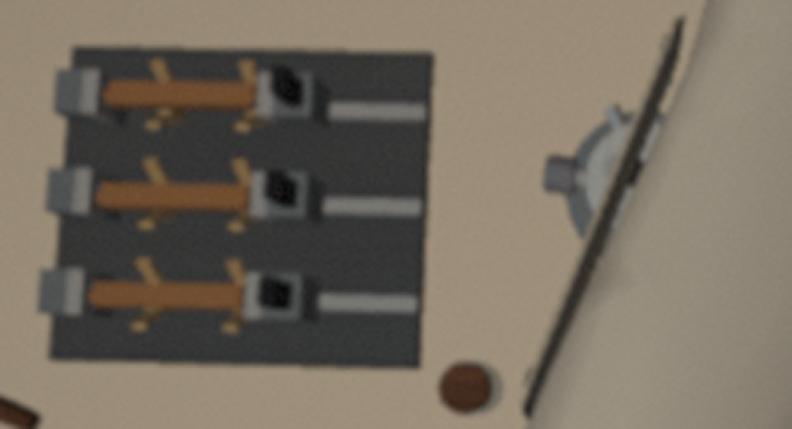

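View pics/tur108b.png

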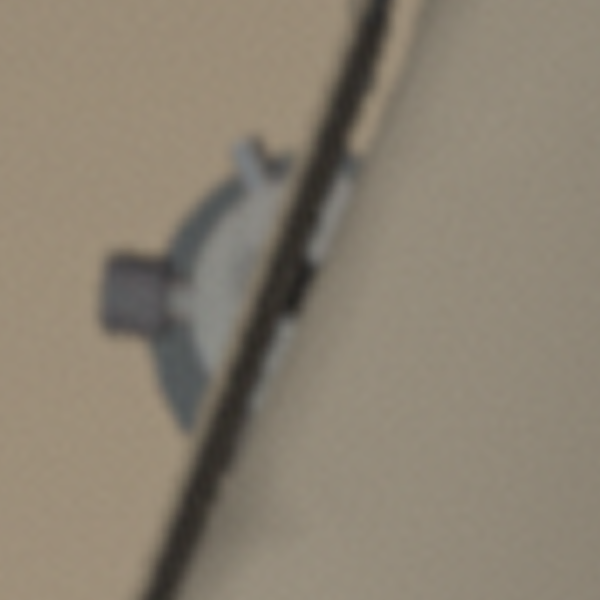

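```bash
python3 - <<'E'
from h import *
np.set_printoptions(precision=1,suppress=True)
t=viewer.capture("top"); s=viewer.capture("side")
for p,n in((t,"t"),(s,"s")):
    for d in woods(p,60,900):
        c=onz(p,d["c"],50)[0]
        if 430<c[0]<660 and 150<c[1]<330:
            e=onz(p,[d["e1"],d["e2"]],50); print(n,d["c"],c,"ang",np.degrees(np.arctan2(*(e[1]-e[0])[1::-1]))%180)
t0=cv2.imread("pics/top0.png")
for nm,(x,y,w,h) in dict(pepper=(188,216,26,24),).items():
    print(nm,np.abs(t0[y:y+h,x:x+w].astype(int)-t["pixels"][y:y+h,x:x+w]).max(2).mean())
o,P,R=pose(); print(o["time_s"],o["wrist_force"])
E
```

```text
pepper 8.636217948717949
77.525 [-0.6 -0.4  0.4]
```

```bash
python3 - <<'E'
from h import *
np.set_printoptions(precision=1,suppress=True)
t=viewer.capture("top"); s=viewer.capture("side")
for p,n,roi,sm in((t,"t",(80,120,150,220),128),(s,"s",(200,110,290,175),138)):
    x0,y0,x1,y1=roi
    im=cv2.cvtColor(p["pixels"],cv2.COLOR_BGR2HSV); m=np.zeros(im.shape[:2],np.uint8)
    m[y0:y1,x0:x1]=cv2.inRange(im,(3,sm,60),(15,255,255))[y0:y1,x0:x1]
    k,l,st,ce=cv2.connectedComponentsWithStats(m)
    for i in range(1,k):
        if st[i,4]>40:
            ys,xs=np.nonzero(l==i); v=np.linalg.svd(np.c_[xs,ys]-ce[i],full_matrices=False)[2][0]
            e=onz(p,[ce[i]-20*v,ce[i]+20*v],57); print(n,st[i],onz(p,ce[i],55)[0],np.degrees(np.arctan2(*(e[1]-e[0])[1::-1]))%180)
# expected
for b in (465.3,543.3,621.3): print(proj(t,[b,245,59]),proj(s,[b,245,55]))
zoom(t["pixels"],70,115,90,110,6,"t33.png")
E
```

```text
t [ 92 134  45   9 322] [625. 248.  55.] 89.94278938545644
t [ 89 165  46   9 315] [544.4 249.5  55. ] 90.25729718551683
t [ 87 195  46   9 306] [467.6 249.8  55. ] 90.63817548552365
s [203 110  33  12 119] [533.1 463.5  55. ] 152.1736909384008
s [254 129  14  14  54] [622.5 257.5  55. ] 93.08193214401395
s [233 134  12  15  48] [541.5 255.5  55. ] 91.28366599825361
[[111.1 199.9]] [[218.7 146.7]]
[[113.1 169.3]] [[240.  141.9]]
[[115.  139.4]] [[260.7 137.3]]
```

View pics/t33.png

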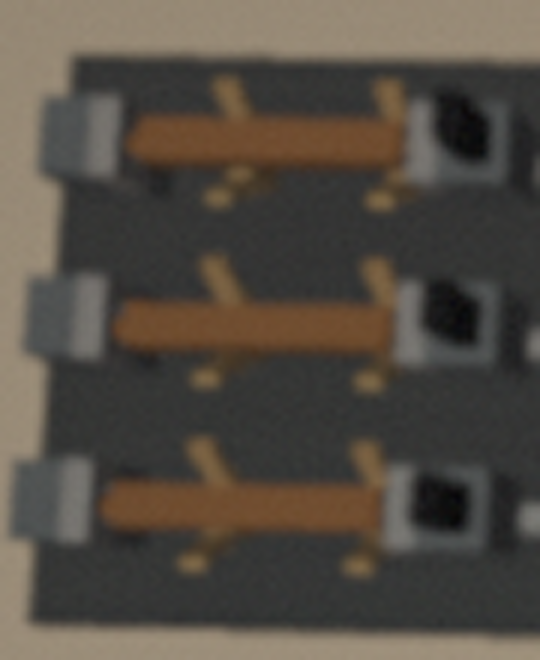

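```bash
python3 - <<'E'
from station import robot
print(robot.close_job())
E
```

```text
the job is handed in; nothing more can be done
None
```

I mounted all three beech blanks, one in each bay, then turned the turret 120° anticlockwise so the felt head points at the stand. I handed the job in at about 78 s of the 210 s allowed. The hand-in reports no verdict, so these are my own checks.

**Blanks:**
- Each tailstock met firm resistance (about 10 N) after 51–52 mm of travel, against about 50 mm expected with a blank fully home.
- In the last top view all three blanks lie within 0.7° of the stand's y axis.

**Turret:** The studs in the last top view sit on the same positions as before the turn, so it rests in a detent. The arm partly hid the turret in that view.

**Bystanders:** I never touched the bowl, jar, matchbox or the green and pink look-alikes. The bowl looked unmoved in the last pictures. The jar's detected place differs by about 2 pixels from the start and the matchbox was partly hidden by the arm in the last top view.

**Checks that failed or disagreed:**
- The cameras and the arm differed by 2–3 mm in x at the stand. I placed the last two blanks from where the first tailstock grip was felt; blank 1 went in 2–3 mm off and settled in the notch.
- My first colour check on the mounted blanks found nothing, because its filter did not suit them in the rests.
- The repeat put the blanks' centres 3–5 mm (top view) and about 11–13 mm (side view, two blanks only) toward the headstock. I put this down to the tailstock blocks and grips hiding the near ends, and relied on the travel and force readings instead.

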